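Stack a kiln tier and its lidded pot

ROBOT

A 6-joint arm with a two-finger parallel gripper is mounted at the origin on the work surface. World frame = base frame: x ahead of the robot, y to its left, z up, the work surface at z = 0. Lengths are in m, angles in rad, forces in N, time in s.
With the tool pointing down it reaches from about 0.4 to 0.825 m from the base axis. Payload 7 kg.
Tool frame: the origin (TCP) lies between the finger pads; the fingertips stand 8 mm ahead of it and the grasp point (between the pads) lies 11 mm behind it; z points along the fingers, x is the direction in which the jaws open and shut, and the axes are right-handed (so a half turn about z gives the same grasp; the last joint's range is limited). The gripper opens to 85 mm and grips with 20 to 120 N. Pads are 22 mm wide; open, the fingers measure 114 mm over their backs; the gripper's body (76 mm by 85 mm) begins 54 mm behind the grasp point. The pads swing forward as they close: fully open they stand 13 mm farther back than shut.
Start: joints at [1.425, 0.359, 0.012, 0, -1.224, -0.288], TCP at [0.284, 0.612, 0.239] pointing down, gripper open.
Joint ranges: [-3.07, 3.07], [-1.43, 2.12], [-1.02, 1.25], [-3.03, 1.67], [-3.05, -0], [-3.03, 3.03]. Speed limits (rad/s): [2.39, 2.39, 3.01, 3.14, 3.14, 3.14].

INTERFACE

Orientations are given as a unit quaternion [x, y, z, w].
In Python, from bench import bot gives the robot as it stands.
- The arm moves only by the tool drive_tool, never from a script. Its argument "increments" is a list of rows, each an object of numbers: "tx", "ty", "tz": the shift along the world's x, y, z in m; "ax", "ay", "az": the turn, a rotation vector about the world's x, y, z in degrees. A call has exactly 8 rows; each row is the pose to reach, as a shift and turn from the pose commanded when the call began; what a row does not reach only later rows make up. A row lasts 1/8 s, in which the tool goes at most 62.5 mm and 10.7 degrees, less where a joint would pass 70% of its speed; a pose out of reach is approached as far as the arm can. A call with a gripper value outside its range is refused whole. "gripper" is the opening, from 0 (shut) to 1 (fully open), set as the call begins (left out, the last holds). The fingers move at their own pace and stop on an object; "squeeze" is the grip in N (left out, the last holds). Time passes only in rows, so rows that repeat a pose let the fingers close, or fill a call up. It gives the time, the measured TCP pose, the force and the opening at its end, in the units of the state.
- bot.state(): the state, without advancing time (a new reading comes with each control period).
- bot.snapshot(name): name is "scene" or "top" or "wrist"; returns a dict with "img" (384x512x3 uint8, red, green, blue), "depth" (384x512 float32, m along the optical axis (not along the pixel's ray), 0 where there is no reading), "fx", "fy", "cx", "cy" (pixels), "dist" ([k1, k2, p1, p2, k3] as OpenCV has them; the pictures are not rectified), "R" (3x3) and "t" (3): a world point X has camera coordinates R X + t. Camera axes: x right, y down, z forward; pixel columns grow to the right and rows downward; lengths in m; the calibration is good to about 2 mm. A picture is of the moment at which its call begins.
- bot.job_done(): hands the job in, once; it reports no verdict.
The state is a dict: "clock": time; "q": joint angles; "joint_velocities": joint speeds; "joint_torque": joint torques, N m; "ee_pos": TCP position; "orientation": TCP orientation; "force": force on the tool from outside, world axes, zero at the start; "moment": the same for the moment, N m; "grip_width": finger opening in m.
Only numpy, scipy, OpenCV 4.12 (cv2) and the standard library are available. Lean on these libraries where they do the work, as an engineer would, in place of code of your own. Each camera call takes 0.05 s, during which the arm holds its last target.

TASK

Build one tier of the kiln on the pale rectangular slab, one piece at a time: stand the two tall square props upright on the slab's two marked squares, lay the narrow kiln shelf centrally across their tops along the line of the two props, stand the small open pot upright on the middle of the shelf, and last of all seat the lid on the pot. Leave the short prop and the tin of tools where they stand.

Things in the scene. Friction and masses are not known exactly. Their poses are not given: they have to be found in the camera images.
- tall1_mid (a point): tall kiln prop: buff ceramic post of square tube, 40 x 40 mm, 75 mm tall, around a 20 mm square hole, open at top and bottom, standing upright on the table, 0.165 kg. Point at its centre, 37.5 mm above its foot; z along the post, x and y square to its sides. One of two alike: either may go on either mark
- tall2_mid (a point): tall kiln prop: buff ceramic post of square tube, 40 x 40 mm, 75 mm tall, around a 20 mm square hole, open at top and bottom, standing upright on the table, 0.165 kg. Point at its centre, 37.5 mm above its foot; z along the post, x and y square to its sides. The other of the two
- short_mid (a point): short kiln prop: buff ceramic post of square tube, 40 x 40 mm, 40 mm tall, around a 20 mm square hole, open at top and bottom, standing upright on the table, 0.09 kg. Point at its centre, 20 mm above its foot; z along the post, x and y square to its sides. The odd one, not to be used: to be left where it stands
- shelf_mid (a point): narrow kiln shelf: flat buff ceramic bar 170 x 56 x 18 mm, about 0.3 kg, lying flat on the table. Point at its centre, 9 mm above its underside; x along its 170 mm length, y across its 56 mm width, z up
- pot_mid (a point): small open round pot of unglazed reddish clay, 58 mm outside diameter, 55 mm tall, walls 5 mm, mouth 48 mm across, about 0.16 kg, standing upright on the table. Point on its axis, 27.5 mm above its foot; z up
- lid_mid (a point): lid of the pot, unglazed reddish clay, 36 mm tall overall, 0.06 kg, standing on its locating boss on the table: boss 34 mm diameter and 6 mm deep at the bottom (it drops into the pot's mouth), then a flange 60 mm diameter and 6 mm thick (it rests on the pot's rim), then a plain round knob 19 mm diameter and 24 mm tall. Point on its axis, 18 mm above the boss's underside (6 mm above the flange's top); z up
- tin_mid (a point): bystander to be left where it stands: metal tin of modelling tools, 60 mm diameter, 80 mm tall, with tool ends rising to 122 mm, 0.45 kg. Point on its axis, 40 mm above its foot
- mark_a: square outline, 52 mm outside, painted dark on the top of the pale kiln slab (a fixed flat plate 200 x 90 x 15 mm, its top 15 mm above the table); one of two standing places for a tall prop, 110 mm apart on the slab's long centre line. Origin: the middle of the square, on the slab's top. x runs along the slab's long side, towards mark_b, z up
- mark_b: square outline, 52 mm outside, painted dark on the top of the pale kiln slab (a fixed flat plate 200 x 90 x 15 mm, its top 15 mm above the table); one of two standing places for a tall prop, 110 mm apart on the slab's long centre line. Origin: the middle of the square, on the slab's top. x runs along the slab's long side, away from mark_a, z up
There are look-alikes about, which are no part of the job. What is shaped like the part that bears lid_mid but purple or yellow is not meant.

How it is judged:
On the way, in this order (a step that is already met when the one before it is completed fails the run):
1. one tall prop stands on a marked square (((horizontal distance between tall1_mid and mark_a below 0.013 m and z of tall1_mid in the frame of mark_a between 0.0335 and 0.0415 m and angle between tall1_mid's own z axis and vertical below 0.08 rad) or (horizontal distance between tall1_mid and mark_b below 0.013 m and z of tall1_mid in the frame of mark_b between 0.0335 and 0.0415 m and angle between tall1_mid's own z axis and vertical below 0.08 rad) or (horizontal distance between tall2_mid and mark_a below 0.013 m and z of tall2_mid in the frame of mark_a between 0.0335 and 0.0415 m and angle between tall2_mid's own z axis and vertical below 0.08 rad) or (horizontal distance between tall2_mid and mark_b below 0.013 m and z of tall2_mid in the frame of mark_b between 0.0335 and 0.0415 m and angle between tall2_mid's own z axis and vertical below 0.08 rad))), for 0.2 s.
2. both tall props stand on the marked squares ((((horizontal distance between tall1_mid and mark_a below 0.013 m and z of tall1_mid in the frame of mark_a between 0.0335 and 0.0415 m and angle between tall1_mid's own z axis and vertical below 0.08 rad) and (horizontal distance between tall2_mid and mark_b below 0.013 m and z of tall2_mid in the frame of mark_b between 0.0335 and 0.0415 m and angle between tall2_mid's own z axis and vertical below 0.08 rad)) or ((horizontal distance between tall1_mid and mark_b below 0.013 m and z of tall1_mid in the frame of mark_b between 0.0335 and 0.0415 m and angle between tall1_mid's own z axis and vertical below 0.08 rad) and (horizontal distance between tall2_mid and mark_a below 0.013 m and z of tall2_mid in the frame of mark_a between 0.0335 and 0.0415 m and angle between tall2_mid's own z axis and vertical below 0.08 rad)))), for 0.2 s.
3. the shelf lies across both props ((((horizontal distance between tall1_mid and mark_a below 0.013 m and z of tall1_mid in the frame of mark_a between 0.0335 and 0.0415 m and angle between tall1_mid's own z axis and vertical below 0.08 rad) and (horizontal distance between tall2_mid and mark_b below 0.013 m and z of tall2_mid in the frame of mark_b between 0.0335 and 0.0415 m and angle between tall2_mid's own z axis and vertical below 0.08 rad)) or ((horizontal distance between tall1_mid and mark_b below 0.013 m and z of tall1_mid in the frame of mark_b between 0.0335 and 0.0415 m and angle between tall1_mid's own z axis and vertical below 0.08 rad) and (horizontal distance between tall2_mid and mark_a below 0.013 m and z of tall2_mid in the frame of mark_a between 0.0335 and 0.0415 m and angle between tall2_mid's own z axis and vertical below 0.08 rad))) and x of shelf_mid in the frame of mark_a between 0.04 and 0.07 m and y of shelf_mid in the frame of mark_a between -0.015 and 0.015 m and z of shelf_mid in the frame of mark_a between 0.08 and 0.088 m and angle between the x axis of shelf_mid and the x axis of mark_a, either way round below 0.2 rad and angle between shelf_mid's own z axis and vertical below 0.06 rad), for 0.2 s.
4. the pot stands on the middle of the shelf (all of step 3 and horizontal distance between pot_mid and shelf_mid below 0.018 m and z of pot_mid in the frame of shelf_mid between 0.0325 and 0.0405 m and angle between pot_mid's own z axis and vertical below 0.08 rad), for 0.2 s.
5. the lid is seated on the pot (all of step 4 and horizontal distance between lid_mid and pot_mid below 0.01 m and z of lid_mid in the frame of pot_mid between 0.0365 and 0.043 m and angle between lid_mid's own z axis and vertical below 0.08 rad), for 0.2 s.
At the end, for the whole second after the job is handed in: Tall props upright on the two marks (13 mm); shelf flat on both, centred (15 mm along and across, 0.2 rad); pot upright on the middle of the shelf (18 mm); lid seated level in its mouth (10 mm); all released and at rest; short prop and tin within 30 mm of their start (all of step 5 and linear speed of each of tall1, tall2, shelf, pot, lid below 0.02 m/s and distance of each of short_mid, tin_mid from where it was at the start of the episode below 0.03 m); the robot touches nothing.
It fails at once if the short prop is moved by more than 30 mm (distance of short_mid from where it was at the start of the episode above 0.03 m).
It fails at once if the tool tin is moved by more than 30 mm (distance of tin_mid from where it was at the start of the episode above 0.03 m).
It also fails if it takes over 147 s, if anything falls off the work surface, if the arm or the gripper's body presses on something with over 40 N, if the wrist force passes 120 N, or if a joint passes its speed limit or range.

## Working session

There is one attempt and no reset: what is moved stays moved. The work goes in short steps, Python scripts to look and compute and a tool call to move; the robot and the scene stay as the last step left them, time stands still between calls to the robot, and variables do not carry over. Pictures are saved under pics/ and viewed, and the job is handed in when it is done.

Besides the shell and the picture viewer there is one more tool, called as name(argument=value, ...) on one line, values as JSON. drive_tool: Moves the arm, as the interface text tells. Its arguments: {"type":"object","properties":{"increments":{"type":"array","items":{"type":"object","properties":{"tx":{"type":"number"},"ty":{"type":"number"},"tz":{"type":"number"},"ax":{"type":"number"},"ay":{"type":"number"},"az":{"type":"number"}}}},"gripper":{"type":"number"},"squeeze":{"type":"number"}},"required":["increments"]}

```bash
ls; mkdir -p pics
python3 - <<'E'
from bench import bot
import cv2,numpy as np
print(bot.state())
for n in("scene","top","wrist"):
    s=bot.snapshot(n); cv2.imwrite(f"pics/{n}0.png",s["img"][:,:,::-1]); np.savez(f"{n}0.npz",**s)
    print(n,s["fx"],s["cx"],s["cy"],s["dist"],s["R"],s["t"],(s["depth"]>0).mean())
E
```

```text
pics
{'clock': 0.0, 'q': array([ 1.42509016e+00,  3.59371809e-01,  1.10316280e-02, -3.01760871e-04,
       -1.22412092e+00, -2.88103704e-01]), 'joint_velocities': array([-6.83287686e-04,  1.16823097e-03, -7.59489512e-05, -6.91545473e-04,
        1.09046300e-03, -2.15252528e-03]), 'joint_torque': array([ 1.95139014e-04, -5.83310688e+01,  2.93415213e+01,  6.93637937e+00,
       -5.82695371e-03, -1.37440549e-05]), 'ee_pos': array([0.28356058, 0.61201768, 0.2383703 ]), 'orientation': array([-5.38319389e-01,  8.42740484e-01, -5.36046389e-04, -6.52417906e-04]), 'force': array([ 0.52243934, -0.80194118, -0.13187095]), 'moment': array([ 0.00568444, -0.00508562, -0.05817134]), 'grip_width': 0.08561949364253277}
scene 352.45770327306354 258.9426139120195 187.771380639198 [0.02979183 0.         0.         0.         0.        ] [[-0.31678282  0.94846022 -0.00847651]
 [ 0.70930242  0.23095275 -0.66599617]
 [-0.6297132  -0.21698856 -0.745907  ]] [ 0.09855591 -0.36018848  1.47066478] 0.9958648681640625
top 353.7088666106658 255.52850022302658 188.54149786573026 [0.00670198 0.         0.         0.         0.        ] [[ 0.01466245 -0.99960413 -0.0240123 ]
 [-0.99441134 -0.01206679 -0.10488317]
 [ 0.1045519   0.02541594 -0.99419461]] [0.06477279 0.56066628 1.14130385] 0.996002197265625
wrist 309.65244557402747 251.77933724346724 191.81206039860348 [0.02254225 0.         0.         0.         0.        ] [[-0.42045006 -0.9073132   0.00212396]
 [-0.85742233  0.39809397  0.32611064]
 [-0.29673002  0.13529211 -0.94532922]] [ 0.67263654 -0.0429442   0.37931119] 0.9958953857421875
```

View pics/scene0.png

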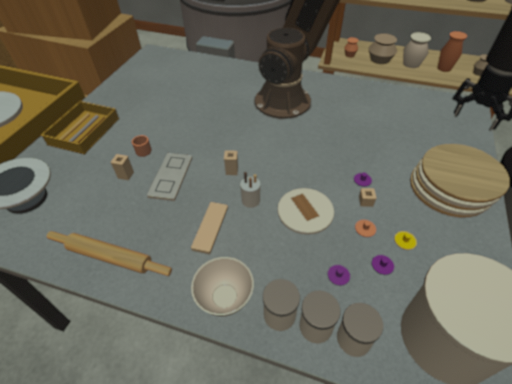

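View pics/top0.png

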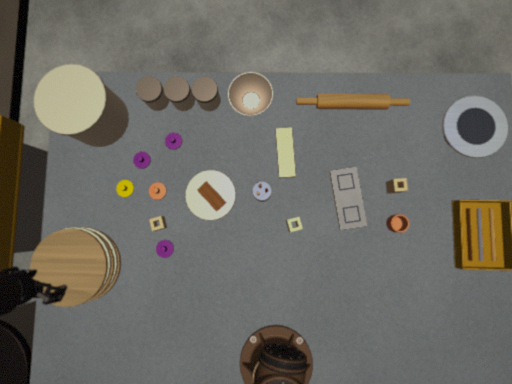

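View pics/wrist0.png

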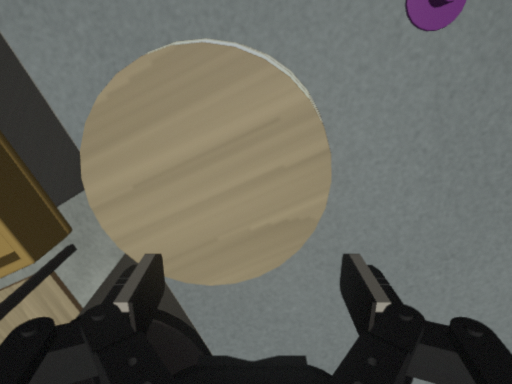

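The top view shows the shelf at (286,152), the slab at (348,198), the tin at (262,191) and the pot at (399,223). Posts are at (157,223), (295,225) and (400,185). The lid-shaped things are orange at (157,191), yellow at (124,188), and purple at (174,141), (142,160) and (165,249). Orange is the unglazed reddish clay lid. Next I measure heights and enlarge the crops.

```bash
cat > h.py <<'E'
import numpy as np,cv2
def K(s): return np.array([[s["fx"],0,s["cx"]],[0,s["fy"],s["cy"]],[0,0,1.]])
def ray(s,px):
    p=cv2.undistortPoints(np.float64(px).reshape(-1,1,2),K(s),np.float64(s["dist"]))[:,0]
    d=np.c_[p,np.ones(len(p))]; return d@s["R"], -s["R"].T@s["t"]
def onz(s,px,z):
    d,c=ray(s,px); return c+d*((z-c[2])/d[:,2])[:,None]
def cloud(s):
    h,w=s["depth"].shape; u,v=np.meshgrid(np.arange(w),np.arange(h))
    d,c=ray(s,np.c_[u.ravel(),v.ravel()]); return (c+d*s["depth"].reshape(-1,1)).reshape(h,w,3)
def proj(s,X):
    r,_=cv2.Rodrigues(np.float64(s["R"])); return cv2.projectPoints(np.float64(X).reshape(-1,1,3),r,np.float64(s["t"]),K(s),np.float64(s["dist"]))[0][:,0]
E
python3 - <<'E'
from h import *
s=dict(np.load("top0.npz")); P=cloud(s); img=s["img"]
for n,(u,v) in dict(pA=(157,223),pB=(295,225),pC=(400,185),lid=(157,191),pot=(399,223),shelf=(286,152),slab=(348,198),tin=(262,191)).items():
    w=P[v-20:v+21,u-20:u+21]; z=w[...,2]
    print(n,P[v,u].round(3),img[v,u],"zmax",np.percentile(z,[50,90,95,98,99.5]).round(3))
c=lambda im,u,v,r,k: cv2.resize(im[v-r:v+r,u-r:u+r,::-1],None,fx=k,fy=k,interpolation=cv2.INTER_CUBIC)
cv2.imwrite("pics/crop0.png",np.hstack([c(img,152,205,30,6),c(img,370,205,40,4.5)]))
s2=dict(np.load("scene0.npz")); i2=s2["img"]
cv2.imwrite("pics/crop1.png",np.hstack([c(i2,376,210,35,5),c(i2,231,165,35,5)]))
E
```

```text
pA [ 0.442  0.405 -0.   ] [103 102 101] zmax [0.001 0.016 0.04  0.043 0.046]
pB [ 0.442 -0.061  0.   ] [108 109 109] zmax [0.001 0.006 0.075 0.077 0.079]
pC [ 0.575 -0.395  0.048] [69 53 37] zmax [0.001 0.058 0.074 0.077 0.079]
lid [0.547 0.398 0.038] [143  92  57] zmax [0.001 0.012 0.014 0.02  0.04 ]
pot [ 0.453 -0.404  0.007] [195 129  80] zmax [0.001 0.03  0.052 0.055 0.059]
shelf [ 0.686 -0.028  0.019] [194 195 147] zmax [0.003 0.02  0.021 0.022 0.024]
slab [ 0.534 -0.236  0.013] [152 149 142] zmax [0.014 0.018 0.019 0.02  0.022]
tin [0.547 0.05  0.083] [160 165 181] zmax [0.001 0.08  0.082 0.1   0.126]
```

Run:
```python
from h import *
for n in ("top","scene"):
    s=dict(np.load(n+"0.npz")); P=cloud(s); hsv=cv2.cvtColor(s["img"],cv2.COLOR_RGB2HSV)
    z=P[...,2]; m=((z>0.01)&(z<0.14)&(P[...,0]>0.3)&(P[...,0]<0.85)&(abs(P[...,1])<0.65)).astype(np.uint8)
    k,l,st,c=cv2.connectedComponentsWithStats(m)
    for i in range(1,k):
        if st[i,4]>30:
            q=P[l==i]; print(n,c[i].round(0),st[i,4],"zmax%.3f"%np.percentile(q[:,2],97),"mean",q.mean(0).round(3),"rgb",np.median(s["img"][l==i],0))
```

```text
top [109. 126.] 1060 zmax0.137 mean [0.754 0.551 0.078] rgb [72. 63. 52.]
top [153. 101.] 283 zmax0.112 mean [0.839 0.411 0.077] rgb [76. 66. 55.]
top [180. 101.] 283 zmax0.112 mean [0.839 0.323 0.077] rgb [77. 67. 55.]
top [207. 102.] 279 zmax0.112 mean [0.839 0.235 0.078] rgb [78. 68. 57.]
top [466. 127.] 2195 zmax0.092 mean [ 0.756 -0.591  0.087] rgb [137. 139. 142.]
top [249. 109.] 266 zmax0.072 mean [0.829 0.097 0.039] rgb [163. 146. 123.]
top [353. 106.] 453 zmax0.049 mean [ 0.842 -0.251  0.039] rgb [132.  89.  45.]
top [285. 152.] 828 zmax0.023 mean [ 0.686 -0.025  0.018] rgb [194. 196. 148.]
top [173. 141.] 207 zmax0.038 mean [0.723 0.357 0.017] rgb [123.  50. 124.]
top [141. 160.] 217 zmax0.038 mean [0.655 0.463 0.016] rgb [118.  45. 120.]
top [348. 198.] 1615 zmax0.020 mean [ 0.534 -0.235  0.015] rgb [147. 143. 136.]
top [210. 195.] 1955 zmax0.024 mean [0.539 0.225 0.017] rgb [193. 195. 174.]
top [397. 185.] 266 zmax0.078 mean [ 0.573 -0.38   0.059] rgb [128. 113.  82.]
top [125. 188.] 216 zmax0.038 mean [0.558 0.515 0.016] rgb [192. 175.   0.]
top [157. 191.] 211 zmax0.038
[... 1780 characters left out ...]
 88. 238.] 71 zmax0.048 mean [ 0.846 -0.316  0.044] rgb [141. 115.  73.]
scene [130. 251.] 112 zmax0.048 mean [ 0.845 -0.185  0.042] rgb [137. 110.  72.]
scene [382. 265.] 312 zmax0.036 mean [0.66  0.463 0.016] rgb [105.   46.  113.5]
scene [228. 272.] 1215 zmax0.072 mean [0.823 0.087 0.042] rgb [149. 141. 123.]
scene [339. 275.] 349 zmax0.036 mean [0.726 0.358 0.016] rgb [106.  51. 113.]
scene [284. 284.] 200 zmax0.111 mean [0.841 0.239 0.108] rgb [112. 108.  97.]
scene [412. 319.] 715 zmax0.137 mean [0.818 0.524 0.079] rgb [79. 73. 63.]
scene [324. 296.] 198 zmax0.110 mean [0.842 0.33  0.108] rgb [112. 107.  96.]
scene [365. 308.] 213 zmax0.111 mean [0.842 0.419 0.108] rgb [111. 107.  95.]
```

View pics/crop0.png

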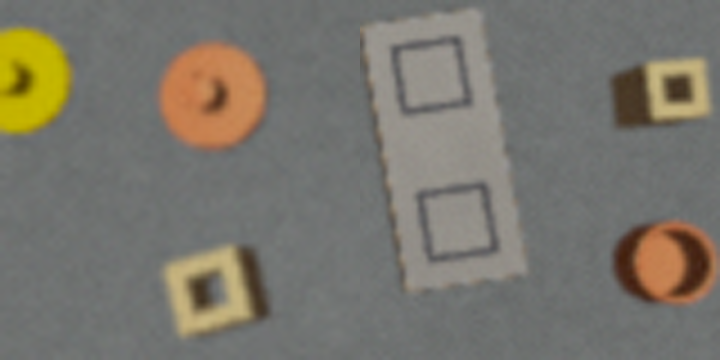

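View pics/crop1.png

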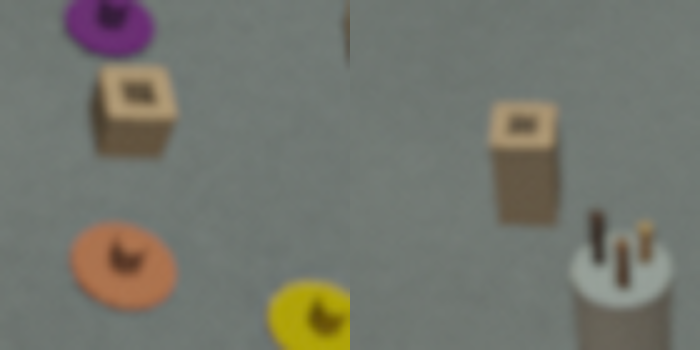

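Run:
```python
from h import *
s=dict(np.load("top0.npz")); P=cloud(s); z=P[...,2]
def rect(name,u,v,r,zlo,zhi,zt):
    m=np.zeros(z.shape,np.uint8); m[v-r:v+r,u-r:u+r]=((z>zlo)&(z<zhi))[v-r:v+r,u-r:u+r]
    cs,_=cv2.findContours(m,cv2.RETR_EXTERNAL,cv2.CHAIN_APPROX_NONE); c=max(cs,key=cv2.contourArea)
    X=onz(s,c[:,0].astype(float),zt)
    (cx,cy),(w,h),a=cv2.minAreaRect((X[:,:2]*1000).astype(np.float32)); print(name,round(cx,1),round(cy,1),"size",round(w,1),round(h,1),"ang",round(a,1),"zmed",np.median(z[m>0]).round(4))
rect("A",157,223,15,.035,.06,.04)
rect("B",295,225,15,.066,.09,.075)
rect("C",400,185,15,.066,.09,.075)
rect("shelf",286,152,32,.011,.04,.018)
rect("slab",348,198,38,.008,.03,.015)
rect("pot",399,223,15,.048,.07,.055)
rect("lidfl",157,191,14,.008,.025,.012)
rect("knob",157,191,14,.028,.05,.036)
rect("tin",262,191,15,.06,.2,.08)
```

```text
A 441.6 394.8 size 40.2 40.4 ang 16.7 zmed 0.0404
B 444.8 -52.5 size 39.4 40.2 ang 16.1 zmed 0.0753
C 573.5 -382.3 size 40.1 44.8 ang 7.1 zmed 0.0745
shelf 686.8 -25.3 size 170.3 56.2 ang 4.9 zmed 0.0185
slab 534.7 -234.4 size 199.6 91.2 ang 9.3 zmed 0.0152
pot 454.3 -385.7 size 53.7 56.8 ang 0.9 zmed 0.0537
lidfl 551.0 406.1 size 58.1 54.5 ang 2.4 zmed 0.0126
knob 550.3 403.9 size 13.3 16.9 ang 0.7 zmed 0.0363
tin 547.0 52.0 size 57.3 53.9 ang 0.7 zmed 0.0808
```

The lid is the orange/reddish one at top (157,191); the other four discs are yellow or purple. The post at (157,223) measures 40 mm tall, so it is the short one and stays put. The tall props are at (295,225) and (400,185). I refine the marks and prop tops by colour and cross-check them in the scene view.

```bash
cat >> h.py <<'E'
def blob(s,X,zt,r,cond,fill=True):
    """rect fit (mm) of pixels near world X satisfying cond(img,P)"""
    u,v=proj(s,[X])[0].round().astype(int); P=cloud(s); m=cond(s["img"].astype(int),P).astype(np.uint8)
    w=np.zeros_like(m); w[max(v-r,0):v+r+1,max(u-r,0):u+r+1]=1; m&=w
    cs,_=cv2.findContours(m,cv2.RETR_EXTERNAL,cv2.CHAIN_APPROX_NONE); c=max(cs,key=cv2.contourArea)
    Y=onz(s,c[:,0].astype(float),zt)[:,:2]*1000
    (cx,cy),(a,b),g=cv2.minAreaRect(Y.astype(np.float32)); return np.round([cx,cy,a,b,g],1)
E
python3 - <<'E'
from h import *
T=dict(np.load("top0.npz")); S=dict(np.load("scene0.npz"))
for n,s in(("top",T),("scene",S)):
    for k,X in dict(B=(.445,-.0525,.075),C=(.5735,-.384,.075)).items():
        for th in (130,150):
            print(n,k,th,blob(s,X,.075,14,lambda i,P:(i[...,0]>th)&(P[...,2]>.055)))
    print(n,"pot",blob(s,(.454,-.386,.055),.055,16,lambda i,P:(P[...,2]>.051)))
    print(n,"slab",blob(s,(.5347,-.2344,.015),.015,45,lambda i,P:(i.min(-1)>110)&(P[...,2]>.006)&(P[...,2]<.03)))
    print(n,"shelf",blob(s,(.6868,-.0253,.018),.018,36,lambda i,P:(i[...,0]-i[...,2]>25)&(P[...,2]<.03)))
    print(n,"lid",blob(s,(.551,.405,.012),.012,17,lambda i,P:(i[...,0]-i[...,2]>50)))
    for k,X in dict(far=(.589,-.2255,.015),near=(.4804,-.2433,.015)).items():
        u,v=proj(s,[X])[0]; g=cv2.cvtColor(s["img"],cv2.COLOR_RGB2GRAY); r=13
        p=g[int(v)-r:int(v)+r+1,int(u)-r:int(u)+r+1]
        m=(p<cv2.GaussianBlur(p,(0,0),5).astype(int)-8)&(p>0); yy,xx=np.nonzero(m)
        print(n,k,(u.round(1),v.round(1)))
E
python3 - <<'E'
import sys; sys.path.insert(0,'.')
from h import *
import os; os.chdir('.')
T=dict(np.load("top0.npz"))
px=np.array([(345.8,181.7),(351.8,214.3)])
print(onz(T,px,.015))
E
```

```text
top B 130 [444.8 -52.5  39.3  40.3  14.8]
top B 150 [444.9 -52.9  39.3  39.6  14.8]
top C 130 [ 573.8 -384.4   40.2   40.     5.5]
top C 150 [ 575.  -385.7   38.1   40.     0.7]
top pot [ 454.2 -387.1   53.3   54.3   88.5]
top slab [ 536.  -236.9  201.3   90.9    9.4]
top shelf [686.5 -25.6 172.6  56.3   4.8]
top lid [551.  406.1  58.2  54.5   2.4]
top far (np.float64(344.9), np.float64(181.4))
top near (np.float64(350.7), np.float64(214.0))
scene B 130 [443.1 -54.6  42.9  40.8  18. ]
scene B 150 [443.2 -54.6  33.3  38.5  18. ]
scene C 130 [ 573.3 -385.8   42.6   39.8    4.9]
scene C 150 [ 572.  -387.    38.3   37.6    5.4]
scene pot [ 453.6 -388.2   58.9   54.4   46.5]
scene slab [ 533.9 -237.6  199.9   89.6    9.5]
scene shelf [688.6 -25.2 176.   59.2   4.7]
scene lid [551.1 405.6  56.5  57.7  18.2]
scene far (np.float64(165.2), np.float64(186.4))
scene near (np.float64(175.9), np.float64(162.8))
[[ 0.58799112 -0.22860172  0.015     ]
 [ 0.47957641 -0.24700066  0.015     ]]
```

Both views agree within 2 mm:

| Item | Position (m) | Yaw |
|---|---|---|
| Marks | (0.589,-0.228) and (0.480,-0.246) | 9.4° |
| Prop B | (0.444,-0.0535) | 15.5° |
| Prop C | (0.5735,-0.385) | 5.5° |

I start with prop B, with the jaws across the slab.

drive_tool(increments=[{"tx":0.02,"ty":-0.03,"az":5},{"tx":0.05,"ty":-0.08,"az":10},{"tx":0.08,"ty":-0.13,"az":15},{"tx":0.11,"ty":-0.18,"az":20},{"tx":0.13,"ty":-0.23,"az":25},{"tx":0.15,"ty":-0.28,"az":30},{"tx":0.16,"ty":-0.33,"az":35},{"tx":0.16,"ty":-0.38,"az":40.4}], gripper=1)

```text
invalid input
```

drive_tool(increments=[{"ty":-0.05},{"ty":-0.1},{"ty":-0.15},{"ty":-0.2},{"ty":-0.25},{"ty":-0.28},{"ty":-0.2855},{"ty":-0.2855}])

```text
invalid input
```

```bash
cat > look.py <<'E'
from bench import bot
from h import *
import sys
from scipy.spatial.transform import Rotation as Ro
st=bot.state(); R=Ro.from_quat(st["orientation"]).as_matrix()
print("t",round(float(st["clock"]),2),"tcp",st["ee_pos"].round(4),"jawyaw",np.degrees(np.arctan2(R[1,0],R[0,0])).round(1),"zax",R[:,2].round(3),"F",st["force"].round(1),"w",round(float(st["grip_width"]),4),"q",st["q"].round(2))
for a in sys.argv[1:]:
    n,f=a.split(":"); s=bot.snapshot(n); np.savez(f+".npz",**s); cv2.imwrite(f"pics/{f}.png",s["img"][:,:,::-1])
E
python3 look.py wrist:w1 top:t1
```

```text
t 0.15 tcp [0.2836 0.6122 0.2386] jawyaw -114.9 zax [-0.    -0.001 -1.   ] F [-0.9 -0.1 -0.9] w 0.0854 q [ 1.43  0.36  0.01 -0.   -1.22 -0.29]
```

drive_tool(increments=[{"tx":0.02,"ty":-0.03,"tz":0,"ax":0,"ay":0,"az":5},{"tx":0.05,"ty":-0.08,"tz":0,"ax":0,"ay":0,"az":10},{"tx":0.08,"ty":-0.13,"tz":0,"ax":0,"ay":0,"az":15},{"tx":0.11,"ty":-0.18,"tz":0,"ax":0,"ay":0,"az":20},{"tx":0.13,"ty":-0.23,"tz":0,"ax":0,"ay":0,"az":25},{"tx":0.15,"ty":-0.28,"tz":0,"ax":0,"ay":0,"az":30},{"tx":0.16,"ty":-0.33,"tz":0,"ax":0,"ay":0,"az":35},{"tx":0.16,"ty":-0.38,"tz":0,"ax":0,"ay":0,"az":40.4}])

```text
clock: 1.25
ee_pos: [0.4441, 0.2307, 0.2392]
orientation: [0.797, -0.604, 0.0, 0.0]
force: [-0.0, 0.6, 0.0]
grip_width: 0.0853
```

drive_tool(increments=[{"tx":0,"ty":-0.04,"tz":0,"ax":0,"ay":0,"az":0},{"tx":0,"ty":-0.09,"tz":0,"ax":0,"ay":0,"az":0},{"tx":0,"ty":-0.14,"tz":0,"ax":0,"ay":0,"az":0},{"tx":0,"ty":-0.19,"tz":0,"ax":0,"ay":0,"az":0},{"tx":0,"ty":-0.24,"tz":0,"ax":0,"ay":0,"az":0},{"tx":0,"ty":-0.27,"tz":0,"ax":0,"ay":0,"az":0},{"tx":0,"ty":-0.284,"tz":0,"ax":0,"ay":0,"az":0},{"tx":0,"ty":-0.284,"tz":0,"ax":0,"ay":0,"az":0}])

```text
clock: 2.25
ee_pos: [0.4437, -0.052, 0.2393]
orientation: [0.796, -0.606, -0.0, -0.0]
force: [-0.0, 0.4, -0.3]
grip_width: 0.0856
```

```bash
python3 look.py wrist:w2
```

```text
t 2.25 tcp [ 0.4437 -0.052   0.2393] jawyaw -74.5 zax [ 0.  0. -1.] F [-0.   0.4 -0.3] w 0.0856 q [ 0.33 -0.03 -0.46 -0.   -1.14  1.51]
```

View pics/w2.png

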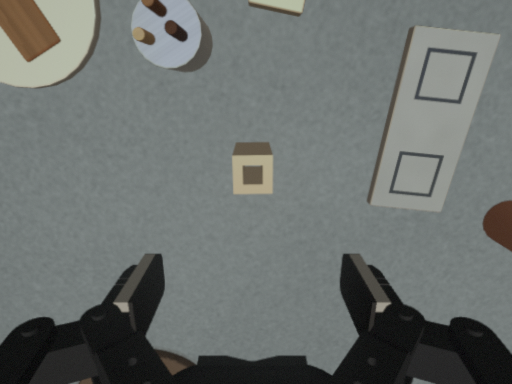

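The wrist view shows prop B at (253,174), square to the jaws, with the slab's marks at (446,75) and (416,174). I measure it again from here.

Run:
```python
from h import *
s=dict(np.load("w2.npz"))
print(blob(s,(.444,-.0535,.075),.075,40,lambda i,P:(i[...,0]>150)&(P[...,2]>.06)))
print(onz(s,[(446,75.5),(416,174)],.015))
P=cloud(s); print(P[155:190:6,236:272:6,2].round(3))
# mark squares via contours
g=cv2.cvtColor(s["img"],cv2.COLOR_RGB2GRAY)
m=cv2.inRange(g,0,125); m[:, :360]=0
cs,_=cv2.findContours(m,cv2.RETR_CCOMP,cv2.CHAIN_APPROX_NONE)
for c in cs:
    if 800<cv2.contourArea(c)<6000:
        Y=onz(s,c[:,0].astype(float),.015)[:,:2]*1000; print(np.round(np.r_[[*cv2.minAreaRect(Y.astype(np.float32))[0]],[*cv2.minAreaRect(Y.astype(np.float32))[1]],cv2.minAreaRect(Y.astype(np.float32))[2]],1))
```

```text
[442.2 -53.3  39.5  39.6  16.6]
[[ 0.58655078 -0.22837751  0.015     ]
 [ 0.47811519 -0.2455575   0.015     ]]
[[0.074 0.073 0.073 0.072 0.074 0.073]
 [0.073 0.072 0.073 0.072 0.072 0.073]
 [0.073 0.072 0.004 0.005 0.005 0.072]
 [0.072 0.074 0.032 0.032 0.034 0.075]
 [0.074 0.074 0.056 0.054 0.056 0.073]
 [0.073 0.073 0.073 0.074 0.072 0.073]]
[ 477.6 -244.9   52.1   52.7    9.3]
[ 477.7 -244.8   45.4   45.4    9.5]
[ 585.8 -227.    52.2   52.6    9.6]
[ 585.6 -226.9   45.3   45.2    9.6]
```

drive_tool(increments=[{"tx":0,"ty":-0.001,"tz":-0.03,"ax":0,"ay":0,"az":0.5},{"tx":0,"ty":-0.001,"tz":-0.07,"ax":0,"ay":0,"az":0.5},{"tx":0,"ty":-0.001,"tz":-0.11,"ax":0,"ay":0,"az":0.5},{"tx":0,"ty":-0.001,"tz":-0.14,"ax":0,"ay":0,"az":0.5},{"tx":0,"ty":-0.001,"tz":-0.165,"ax":0,"ay":0,"az":0.5},{"tx":0,"ty":-0.001,"tz":-0.185,"ax":0,"ay":0,"az":0.5},{"tx":0,"ty":-0.001,"tz":-0.194,"ax":0,"ay":0,"az":0.5},{"tx":0,"ty":-0.001,"tz":-0.194,"ax":0,"ay":0,"az":0.5}])

```text
clock: 3.3
ee_pos: [0.4437, -0.0521, 0.045]
orientation: [0.799, -0.601, -0.0, 0.0]
force: [-0.3, 0.7, 0.5]
grip_width: 0.0853
```

drive_tool(increments=[{"tx":0,"ty":0,"tz":0,"ax":0,"ay":0,"az":0},{"tx":0,"ty":0,"tz":0,"ax":0,"ay":0,"az":0},{"tx":0,"ty":0,"tz":0,"ax":0,"ay":0,"az":0},{"tx":0,"ty":0,"tz":0,"ax":0,"ay":0,"az":0},{"tx":0,"ty":0,"tz":0,"ax":0,"ay":0,"az":0},{"tx":0,"ty":0,"tz":0,"ax":0,"ay":0,"az":0},{"tx":0,"ty":0,"tz":0,"ax":0,"ay":0,"az":0},{"tx":0,"ty":0,"tz":0,"ax":0,"ay":0,"az":0}], gripper=0, squeeze=50)

```text
clock: 4.3
ee_pos: [0.4443, -0.0524, 0.046]
orientation: [0.799, -0.601, 0.0, -0.001]
force: [-1.4, 0.3, 6.8]
grip_width: 0.0397
```

drive_tool(increments=[{"tx":0,"ty":0,"tz":0.03,"ax":0,"ay":0,"az":0},{"tx":0,"ty":-0.005,"tz":0.06,"ax":0,"ay":0,"az":-1},{"tx":0.005,"ty":-0.03,"tz":0.07,"ax":0,"ay":0,"az":-2},{"tx":0.013,"ty":-0.07,"tz":0.07,"ax":0,"ay":0,"az":-3.5},{"tx":0.021,"ty":-0.11,"tz":0.07,"ax":0,"ay":0,"az":-5},{"tx":0.03,"ty":-0.15,"tz":0.07,"ax":0,"ay":0,"az":-6.5},{"tx":0.036,"ty":-0.185,"tz":0.07,"ax":0,"ay":0,"az":-6.5},{"tx":0.036,"ty":-0.193,"tz":0.07,"ax":0,"ay":0,"az":-6.5}])

```text
clock: 5.3
ee_pos: [0.4794, -0.2472, 0.1148]
orientation: [0.763, -0.647, -0.0, 0.0]
force: [-0.1, 0.9, -1.7]
grip_width: 0.0395
```

```bash
python3 look.py scene:s3 wrist:w3
python3 - <<'E'
from h import *
s=dict(np.load("s3.npz")); i=s["img"][:,:,::-1]
cv2.imwrite("pics/s3c.png",np.hstack([cv2.resize(i[100:240,100:260],None,fx=3,fy=3,interpolation=cv2.INTER_CUBIC)]))
E
```

```text
t 5.3 tcp [ 0.4794 -0.2472  0.1148] jawyaw -80.6 zax [-0.001  0.    -1.   ] F [-0.1  0.9 -1.7] w 0.0395 q [-0.11  0.26 -0.45 -0.   -0.87  1.85]
```

View pics/s3c.png

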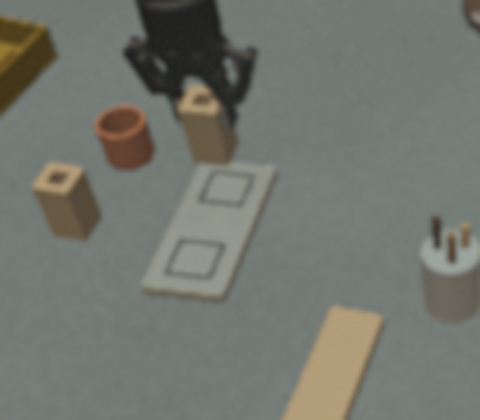

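View pics/w3.png

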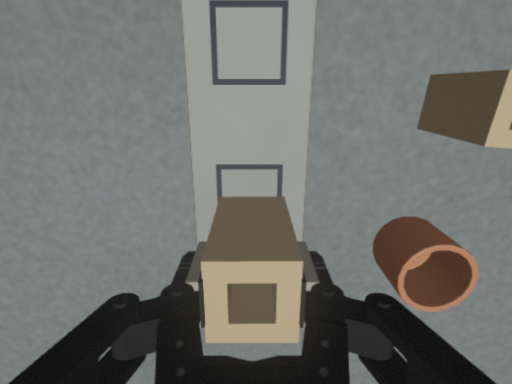

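drive_tool(increments=[{"tx":0,"ty":0.001,"tz":-0.015,"ax":0,"ay":0,"az":0},{"tx":0,"ty":0.001,"tz":-0.03,"ax":0,"ay":0,"az":0},{"tx":0,"ty":0.001,"tz":-0.04,"ax":0,"ay":0,"az":0},{"tx":0,"ty":0.001,"tz":-0.047,"ax":0,"ay":0,"az":0},{"tx":0,"ty":0.001,"tz":-0.05,"ax":0,"ay":0,"az":0},{"tx":0,"ty":0.001,"tz":-0.052,"ax":0,"ay":0,"az":0},{"tx":0,"ty":0.001,"tz":-0.0535,"ax":0,"ay":0,"az":0},{"tx":0,"ty":0.001,"tz":-0.0535,"ax":0,"ay":0,"az":0}])

```text
clock: 6.4
ee_pos: [0.4798, -0.2446, 0.0619]
orientation: [0.763, -0.646, 0.0, -0.0]
force: [0.7, -0.0, -1.0]
grip_width: 0.0394
```

```bash
python3 look.py scene:s4 top:t4
python3 - <<'E'
from h import *
for n in("s4","t4"):
  s=dict(np.load(n+".npz")); 
  u,v=proj(s,[(.48,-.2455,.05)])[0].astype(int); i=s["img"][:,:,::-1]
  cv2.imwrite(f"pics/{n}c.png",cv2.resize(i[v-45:v+45,u-45:u+45],None,fx=5,fy=5,interpolation=cv2.INTER_CUBIC))
E
```

```text
t 6.4 tcp [ 0.4798 -0.2446  0.0619] jawyaw -80.5 zax [ 0. -0. -1.] F [ 0.7 -0.  -1. ] w 0.0394 q [-0.11  0.32 -0.51 -0.   -0.74  1.84]
```

View pics/s4c.png

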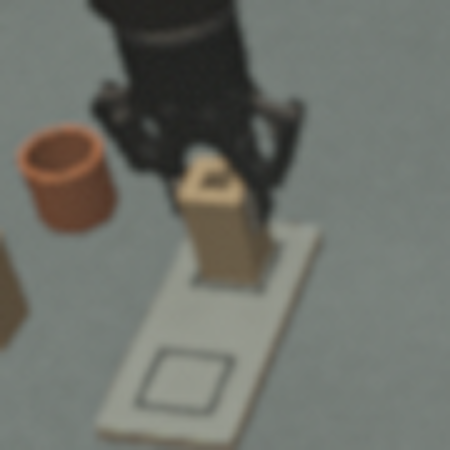

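drive_tool(increments=[{"tx":0,"ty":-0.0005,"tz":-0.0005,"ax":0,"ay":0,"az":0},{"tx":0,"ty":-0.0005,"tz":-0.001,"ax":0,"ay":0,"az":0},{"tx":0,"ty":-0.0005,"tz":-0.001,"ax":0,"ay":0,"az":0},{"tx":0,"ty":-0.0005,"tz":-0.0015,"ax":0,"ay":0,"az":0},{"tx":0,"ty":-0.0005,"tz":-0.0015,"ax":0,"ay":0,"az":0},{"tx":0,"ty":-0.0005,"tz":-0.002,"ax":0,"ay":0,"az":0},{"tx":0,"ty":-0.0005,"tz":-0.002,"ax":0,"ay":0,"az":0},{"tx":0,"ty":-0.0005,"tz":-0.002,"ax":0,"ay":0,"az":0}])

```text
clock: 7.5
ee_pos: [0.4799, -0.2451, 0.061]
orientation: [0.764, -0.646, 0.0, -0.0]
force: [-4.0, 2.0, 13.0]
grip_width: 0.0394
```

Contact with the slab shows as a 13 N upward force. I release and rise.

drive_tool(increments=[{"tx":0,"ty":0,"tz":0.001,"ax":0,"ay":0,"az":0},{"tx":0,"ty":0,"tz":0.001,"ax":0,"ay":0,"az":0},{"tx":0,"ty":0,"tz":0.001,"ax":0,"ay":0,"az":0},{"tx":0,"ty":0,"tz":0.001,"ax":0,"ay":0,"az":0},{"tx":0,"ty":0,"tz":0.001,"ax":0,"ay":0,"az":0},{"tx":0,"ty":0,"tz":0.005,"ax":0,"ay":0,"az":0},{"tx":0,"ty":0,"tz":0.025,"ax":0,"ay":0,"az":0},{"tx":0,"ty":0,"tz":0.055,"ax":0,"ay":0,"az":0}], gripper=1)

```text
clock: 8.5
ee_pos: [0.4791, -0.2449, 0.1149]
orientation: [0.763, -0.646, -0.001, 0.001]
force: [0.4, 1.1, 0.3]
grip_width: 0.0854
```

drive_tool(increments=[{"tx":0,"ty":0,"tz":0.045,"ax":0,"ay":0,"az":0},{"tx":0.01,"ty":-0.01,"tz":0.08,"ax":0,"ay":0,"az":0},{"tx":0.035,"ty":-0.04,"tz":0.09,"ax":0,"ay":0,"az":-1},{"tx":0.06,"ty":-0.08,"tz":0.09,"ax":0,"ay":0,"az":-2},{"tx":0.08,"ty":-0.115,"tz":0.09,"ax":0,"ay":0,"az":-3},{"tx":0.093,"ty":-0.135,"tz":0.09,"ax":0,"ay":0,"az":-4},{"tx":0.093,"ty":-0.14,"tz":0.09,"ax":0,"ay":0,"az":-4},{"tx":0.093,"ty":-0.14,"tz":0.09,"ax":0,"ay":0,"az":-4}])

```text
clock: 9.5
ee_pos: [0.5722, -0.385, 0.2046]
orientation: [0.74, -0.672, -0.0, 0.0]
force: [0.2, -0.2, -0.3]
grip_width: 0.086
```

```bash
python3 look.py wrist:w5 top:t5
python3 - <<'E'
from h import *
T=dict(np.load("t5.npz")); W=dict(np.load("w5.npz"))
f=lambda i,P:(i[...,0]>140)&(P[...,2]>.06)
print("C wrist",blob(W,(.5735,-.385,.075),.075,45,f))
for s,n in((T,"top"),(W,"wr")):
  try: print("B on mark",n,blob(s,(.479,-.2455,.09),.09,14 if n=="top" else 45,lambda i,P:(i[...,0]>140)&(P[...,2]>.075)&(P[...,2]<.1)))
  except Exception as e: print(e)
E
```

```text
t 9.5 tcp [ 0.5722 -0.385   0.2046] jawyaw -84.5 zax [-0.  0. -1.] F [ 0.2 -0.2 -0.3] w 0.086 q [-0.31  0.4   0.   -0.   -1.17  1.98]
C wrist [ 571.8 -386.    39.4   39.2    4.2]
max() iterable argument is empty
B on mark wr [ 478.9 -247.5   39.8   39.5    9.8]
```

View pics/w5.png

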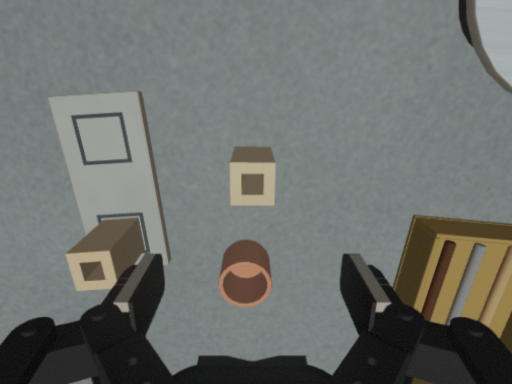

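Prop B stands on the near mark at (0.479,-0.247), within 3 mm. Prop C is at (253,190), square and centred between the jaws, so I descend on it.

drive_tool(increments=[{"tx":0,"ty":-0.0005,"tz":-0.03,"ax":0,"ay":0,"az":0},{"tx":0,"ty":-0.0005,"tz":-0.065,"ax":0,"ay":0,"az":0},{"tx":0,"ty":-0.0005,"tz":-0.1,"ax":0,"ay":0,"az":0},{"tx":0,"ty":-0.0005,"tz":-0.125,"ax":0,"ay":0,"az":0},{"tx":0,"ty":-0.0005,"tz":-0.145,"ax":0,"ay":0,"az":0},{"tx":0,"ty":-0.0005,"tz":-0.157,"ax":0,"ay":0,"az":0},{"tx":0,"ty":-0.0005,"tz":-0.16,"ax":0,"ay":0,"az":0},{"tx":0,"ty":-0.0005,"tz":-0.16,"ax":0,"ay":0,"az":0}])

```text
clock: 10.6
ee_pos: [0.5731, -0.3856, 0.0455]
orientation: [0.741, -0.672, 0.0, -0.0]
force: [0.1, -0.2, 0.4]
grip_width: 0.0855
```

drive_tool(increments=[{"tx":0,"ty":0,"tz":0,"ax":0,"ay":0,"az":0},{"tx":0,"ty":0,"tz":0,"ax":0,"ay":0,"az":0},{"tx":0,"ty":0,"tz":0,"ax":0,"ay":0,"az":0},{"tx":0,"ty":0,"tz":0,"ax":0,"ay":0,"az":0},{"tx":0,"ty":0,"tz":0,"ax":0,"ay":0,"az":0},{"tx":0,"ty":0,"tz":0,"ax":0,"ay":0,"az":0},{"tx":0,"ty":0,"tz":0,"ax":0,"ay":0,"az":0},{"tx":0,"ty":0,"tz":0,"ax":0,"ay":0,"az":0}], gripper=0)

```text
clock: 11.6
ee_pos: [0.573, -0.3857, 0.0454]
orientation: [0.741, -0.672, 0.0, -0.0]
force: [-0.4, 1.2, 4.2]
grip_width: 0.0388
```

drive_tool(increments=[{"tx":0,"ty":0,"tz":0.03,"ax":0,"ay":0,"az":0},{"tx":0,"ty":0.005,"tz":0.06,"ax":0,"ay":0,"az":0},{"tx":0.003,"ty":0.03,"tz":0.07,"ax":0,"ay":0,"az":1},{"tx":0.006,"ty":0.065,"tz":0.07,"ax":0,"ay":0,"az":2},{"tx":0.01,"ty":0.105,"tz":0.07,"ax":0,"ay":0,"az":3},{"tx":0.014,"ty":0.14,"tz":0.07,"ax":0,"ay":0,"az":4},{"tx":0.015,"ty":0.158,"tz":0.07,"ax":0,"ay":0,"az":4},{"tx":0.015,"ty":0.158,"tz":0.07,"ax":0,"ay":0,"az":4}])

```text
clock: 12.6
ee_pos: [0.5877, -0.2265, 0.1145]
orientation: [0.764, -0.645, -0.0, 0.0]
force: [-0.6, -0.5, -1.2]
grip_width: 0.0394
```

drive_tool(increments=[{"tx":0,"ty":0,"tz":-0.015,"ax":0,"ay":0,"az":0},{"tx":0,"ty":0,"tz":-0.03,"ax":0,"ay":0,"az":0},{"tx":0,"ty":0,"tz":-0.04,"ax":0,"ay":0,"az":0},{"tx":0,"ty":0,"tz":-0.047,"ax":0,"ay":0,"az":0},{"tx":0,"ty":0,"tz":-0.05,"ax":0,"ay":0,"az":0},{"tx":0,"ty":0,"tz":-0.052,"ax":0,"ay":0,"az":0},{"tx":0,"ty":0,"tz":-0.0535,"ax":0,"ay":0,"az":0},{"tx":0,"ty":0,"tz":-0.0535,"ax":0,"ay":0,"az":0}])

```text
clock: 13.6
ee_pos: [0.5878, -0.2275, 0.0615]
orientation: [0.764, -0.646, 0.0, -0.0]
force: [0.4, -0.8, -1.8]
grip_width: 0.0392
```

```bash
python3 look.py scene:s6
python3 - <<'E'
from h import *
for n in("s6",):
  s=dict(np.load(n+".npz")); 
  u,v=proj(s,[(.55,-.2355,.05)])[0].astype(int); i=s["img"][:,:,::-1]
  cv2.imwrite(f"pics/{n}c.png",cv2.resize(i[v-45:v+45,u-45:u+45],None,fx=5,fy=5,interpolation=cv2.INTER_CUBIC))
E
```

```text
t 13.6 tcp [ 0.5878 -0.2275  0.0615] jawyaw -80.4 zax [ 0. -0. -1.] F [ 0.4 -0.8 -1.8] w 0.0392 q [-0.06  0.45 -0.3   0.   -0.82  1.8 ]
```

View pics/s6c.png

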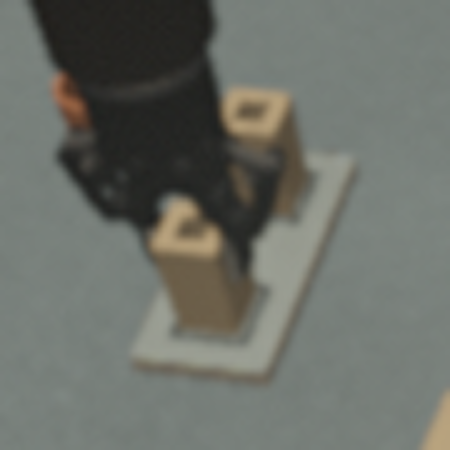

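The crop shows the held prop centred over the far mark and prop B upright on the near one. I set the held prop down.

drive_tool(increments=[{"tx":0,"ty":0,"tz":-0.0005,"ax":0,"ay":0,"az":0},{"tx":0,"ty":0,"tz":-0.001,"ax":0,"ay":0,"az":0},{"tx":0,"ty":0,"tz":-0.001,"ax":0,"ay":0,"az":0},{"tx":0,"ty":0,"tz":-0.0015,"ax":0,"ay":0,"az":0},{"tx":0,"ty":0,"tz":-0.0015,"ax":0,"ay":0,"az":0},{"tx":0,"ty":0,"tz":-0.002,"ax":0,"ay":0,"az":0},{"tx":0,"ty":0,"tz":-0.002,"ax":0,"ay":0,"az":0},{"tx":0,"ty":0,"tz":-0.002,"ax":0,"ay":0,"az":0}])

```text
clock: 14.65
ee_pos: [0.5878, -0.2275, 0.0603]
orientation: [0.764, -0.646, 0.0, -0.0]
force: [-3.2, 2.3, 10.1]
grip_width: 0.0395
```

drive_tool(increments=[{"tx":0,"ty":0,"tz":0.001,"ax":0,"ay":0,"az":0},{"tx":0,"ty":0,"tz":0.001,"ax":0,"ay":0,"az":0},{"tx":0,"ty":0,"tz":0.001,"ax":0,"ay":0,"az":0},{"tx":0,"ty":0,"tz":0.001,"ax":0,"ay":0,"az":0},{"tx":0,"ty":0,"tz":0.001,"ax":0,"ay":0,"az":0},{"tx":0,"ty":0,"tz":0.005,"ax":0,"ay":0,"az":0},{"tx":0,"ty":0,"tz":0.025,"ax":0,"ay":0,"az":0},{"tx":0,"ty":0,"tz":0.055,"ax":0,"ay":0,"az":0}], gripper=1)

```text
clock: 15.65
ee_pos: [0.5871, -0.2274, 0.1142]
orientation: [0.763, -0.646, -0.001, 0.001]
force: [0.9, -0.2, -0.5]
grip_width: 0.0853
```

drive_tool(increments=[{"tx":0,"ty":0,"tz":0.05,"ax":0,"ay":0,"az":0},{"tx":0.01,"ty":0.02,"tz":0.09,"ax":0,"ay":0,"az":-1},{"tx":0.03,"ty":0.06,"tz":0.12,"ax":0,"ay":0,"az":-2},{"tx":0.05,"ty":0.105,"tz":0.12,"ax":0,"ay":0,"az":-3},{"tx":0.075,"ty":0.15,"tz":0.12,"ax":0,"ay":0,"az":-4},{"tx":0.093,"ty":0.19,"tz":0.12,"ax":0,"ay":0,"az":-4.7},{"tx":0.0995,"ty":0.202,"tz":0.12,"ax":0,"ay":0,"az":-4.7},{"tx":0.0995,"ty":0.202,"tz":0.12,"ax":0,"ay":0,"az":-4.7}])

```text
clock: 16.65
ee_pos: [0.6873, -0.0249, 0.2341]
orientation: [0.737, -0.676, -0.0, 0.0]
force: [-0.5, -0.9, 0.3]
grip_width: 0.0855
```

```bash
python3 look.py wrist:w7 top:t7
python3 - <<'E'
from h import *
T=dict(np.load("t7.npz")); W=dict(np.load("w7.npz"))
print("shelf wr",blob(W,(.687,-.0255,.018),.018,150,lambda i,P:(i[...,0]-i[...,2]>22)&(P[...,2]>.008)&(P[...,2]<.035)))
for n,s in(("t",T),("w",W)):
 for k,X in dict(near=(.479,-.2465,.09),far=(.5873,-.2285,.09)).items():
  try: print(n,k,blob(s,X,.09,14 if n=="t" else 45,lambda i,P:(i[...,0]>140)&(P[...,2]>.07)&(P[...,2]<.1)))
  except Exception as e: print(n,k,e)
E
```

```text
t 16.65 tcp [ 0.6873 -0.0249  0.2341] jawyaw -85.1 zax [-0. -0. -1.] F [-0.5 -0.9  0.3] w 0.0855 q [ 0.25  0.38  0.04  0.   -1.22  1.41]
shelf wr [685.2 -26.4 166.7  54.8   4.8]
t near [ 480.5 -244.7   39.6   40.6    9. ]
t far [ 588.5 -226.4   41.4   41.1   10.3]
w near [ 459.8 -238.9    1.5    4.8    5.9]
w far [ 586.8 -227.4   40.    40.     9.6]
```

View pics/w7.png

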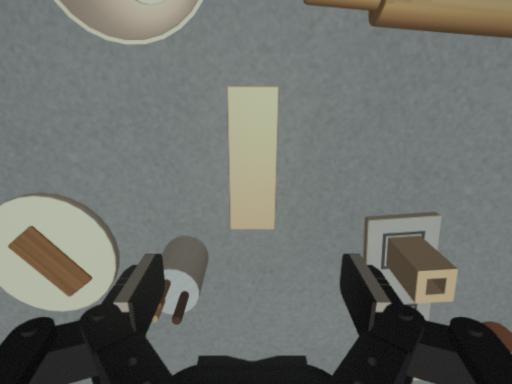

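View pics/t7.png

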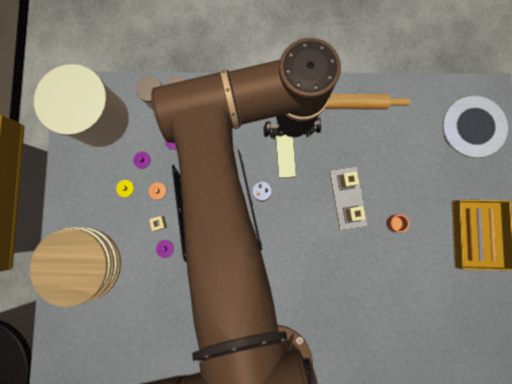

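Both props stand on their marks: top view near (0.4805,-0.2447), far (0.5885,-0.2264). Before the low grasp of the shelf I check where the fingertips really are, using wrist depth.

Run:
```python
from h import *
for n,tz,cx,jy in(("w7",.2341,(.6873,-.0249),-85.1),("w3",.1148,(.4794,-.2472),-80.6)):
    s=dict(np.load(n+".npz")); P=cloud(s); 
    c,sn=np.cos(np.radians(jy)),np.sin(np.radians(jy))
    D=P[...,:2]-np.array(cx); a=D[...,0]*c+D[...,1]*sn; b=-D[...,0]*sn+D[...,1]*c; z=P[...,2]-tz
    m=(s["depth"]>0)&(abs(b)<.016)&(abs(a)<.075)&(z>-.03)&(z<.05)&(abs(a)>.0205)
    for sg in(-1,1):
        q=m&(sg*a>0); print(n,sg,q.sum(),"z pct",np.percentile(z[q],[0,1,5,20]).round(4),"a",np.percentile(a[q],[2,50,98]).round(3),"b",np.percentile(b[q],[2,98]).round(3))
```

```text
w7 -1 3635 z pct [0.0025 0.0049 0.0089 0.018 ] a [-0.063 -0.044 -0.041] b [-0.011  0.012]
w7 1 3572 z pct [0.0025 0.005  0.009  0.0178] a [0.043 0.045 0.065] b [-0.011  0.012]
w3 -1 5344 z pct [-0.0049  0.      0.01    0.0332] a [-0.052 -0.037 -0.021] b [-0.011  0.012]
w3 1 5553 z pct [-0.0053  0.      0.01    0.0315] a [0.021 0.037 0.053] b [-0.011  0.012]
```

Open tips sit about 5 mm behind the TCP, and about 5 mm ahead of it at 40 mm opening. For the 56 mm shelf, TCP z = 0.007 puts the tips near 4–5 mm.

drive_tool(increments=[{"tx":0,"ty":-0.001,"tz":-0.04,"ax":0,"ay":0,"az":0},{"tx":0,"ty":-0.001,"tz":-0.09,"ax":0,"ay":0,"az":0},{"tx":0,"ty":-0.001,"tz":-0.135,"ax":0,"ay":0,"az":0},{"tx":0,"ty":-0.001,"tz":-0.17,"ax":0,"ay":0,"az":0},{"tx":0,"ty":-0.001,"tz":-0.195,"ax":0,"ay":0,"az":0},{"tx":0,"ty":-0.001,"tz":-0.215,"ax":0,"ay":0,"az":0},{"tx":0,"ty":-0.001,"tz":-0.225,"ax":0,"ay":0,"az":0},{"tx":0,"ty":-0.001,"tz":-0.227,"ax":0,"ay":0,"az":0}])

```text
clock: 17.75
ee_pos: [0.6872, -0.0269, 0.0072]
orientation: [0.736, -0.677, -0.0, 0.0]
force: [0.2, 0.2, -0.2]
grip_width: 0.0851
```

drive_tool(increments=[{"tx":0,"ty":0,"tz":0,"ax":0,"ay":0,"az":0},{"tx":0,"ty":0,"tz":0,"ax":0,"ay":0,"az":0},{"tx":0,"ty":0,"tz":0,"ax":0,"ay":0,"az":0},{"tx":0,"ty":0,"tz":0,"ax":0,"ay":0,"az":0},{"tx":0,"ty":0,"tz":0,"ax":0,"ay":0,"az":0},{"tx":0,"ty":0,"tz":0,"ax":0,"ay":0,"az":0},{"tx":0,"ty":0,"tz":0,"ax":0,"ay":0,"az":0},{"tx":0,"ty":0,"tz":0,"ax":0,"ay":0,"az":0}], gripper=0, squeeze=70)

```text
clock: 18.75
ee_pos: [0.6881, -0.0263, 0.0089]
orientation: [0.737, -0.676, 0.001, -0.001]
force: [-1.1, -0.4, 5.8]
grip_width: 0.0545
```

drive_tool(increments=[{"tx":0,"ty":0,"tz":0.005,"ax":0,"ay":0,"az":0},{"tx":0,"ty":0,"tz":0.02,"ax":0,"ay":0,"az":0},{"tx":0,"ty":0,"tz":0.045,"ax":0,"ay":0,"az":0},{"tx":0,"ty":0,"tz":0.075,"ax":0,"ay":0,"az":0},{"tx":0,"ty":0,"tz":0.1,"ax":0,"ay":0,"az":0},{"tx":0,"ty":0,"tz":0.12,"ax":0,"ay":0,"az":0},{"tx":0,"ty":0,"tz":0.13,"ax":0,"ay":0,"az":0},{"tx":0,"ty":0,"tz":0.13,"ax":0,"ay":0,"az":0}])

```text
clock: 19.75
ee_pos: [0.6874, -0.0265, 0.1381]
orientation: [0.736, -0.677, 0.0, -0.001]
force: [0.5, 0.3, -4.4]
grip_width: 0.054
```

```bash
python3 look.py wrist:w8 scene:s8
python3 - <<'E'
from h import *
W=dict(np.load("w8.npz")); P=cloud(W)
m=(W["depth"]>0)&(abs(P[...,0]-.66)<.12)&(abs(P[...,1]+.026)<.02)&(P[...,2]>.08)&(P[...,2]<.2)
q=P[m]; print(len(q)); A=np.c_[q[:,:2]-[.687,-.026],np.ones(len(q))]; print(np.linalg.lstsq(A,q[:,2],rcond=None)[0])
E
```

```text
t 19.75 tcp [ 0.6874 -0.0265  0.1381] jawyaw -85.2 zax [ 0.001  0.    -1.   ] F [ 0.5  0.3 -4.4] w 0.054 q [ 0.24  0.45 -0.09 -0.   -1.03  1.41]
24309
[-0.00309325  0.00032687  0.14533516]
```

View pics/w8.png

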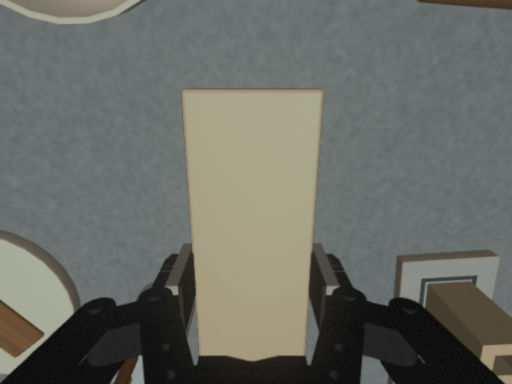

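View pics/s8.png

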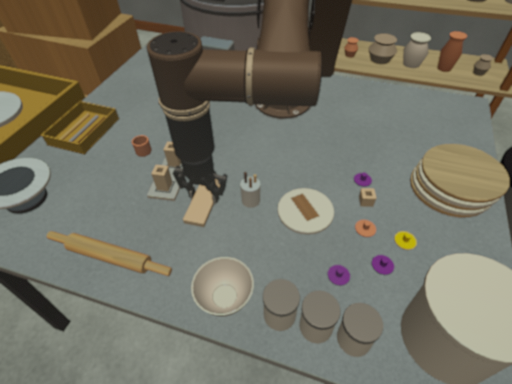

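The wrist view shows the shelf held level (tilt 0.003 rad) with its far edge at row 89 and its centre line at column 252. I carry it over the props.

drive_tool(increments=[{"tx":-0.005,"ty":-0.015,"tz":0,"ax":0,"ay":0,"az":0.5},{"tx":-0.02,"ty":-0.04,"tz":0,"ax":0,"ay":0,"az":1},{"tx":-0.045,"ty":-0.075,"tz":0,"ax":0,"ay":0,"az":2},{"tx":-0.07,"ty":-0.11,"tz":0,"ax":0,"ay":0,"az":3},{"tx":-0.1,"ty":-0.145,"tz":0,"ax":0,"ay":0,"az":4},{"tx":-0.13,"ty":-0.18,"tz":0,"ax":0,"ay":0,"az":4.7},{"tx":-0.147,"ty":-0.205,"tz":0,"ax":0,"ay":0,"az":4.7},{"tx":-0.152,"ty":-0.2095,"tz":0,"ax":0,"ay":0,"az":4.7}])

```text
clock: 20.85
ee_pos: [0.5332, -0.2379, 0.1368]
orientation: [0.763, -0.647, -0.001, 0.0]
force: [0.9, 1.1, -3.5]
grip_width: 0.054
```

drive_tool(increments=[{"tx":0,"ty":0,"tz":-0.005,"ax":0,"ay":0,"az":0},{"tx":0,"ty":0,"tz":-0.012,"ax":0,"ay":0,"az":0},{"tx":0,"ty":0,"tz":-0.02,"ax":0,"ay":0,"az":0},{"tx":0,"ty":0,"tz":-0.025,"ax":0,"ay":0,"az":0},{"tx":0,"ty":0,"tz":-0.029,"ax":0,"ay":0,"az":0},{"tx":0,"ty":0,"tz":-0.032,"ax":0,"ay":0,"az":0},{"tx":0,"ty":0,"tz":-0.033,"ax":0,"ay":0,"az":0},{"tx":0,"ty":0,"tz":-0.033,"ax":0,"ay":0,"az":0}])

```text
clock: 21.85
ee_pos: [0.5353, -0.2361, 0.1044]
orientation: [0.763, -0.646, 0.0, -0.0]
force: [-0.2, 0.8, -4.5]
grip_width: 0.0543
```

```bash
python3 look.py wrist:w9 scene:s9 top:t9
python3 - <<'E'
from h import *
s=dict(np.load("s9.npz")); u,v=proj(s,[(.54,-.2355,.07)])[0].astype(int); i=s["img"][:,:,::-1]
a=cv2.resize(i[v-50:v+50,u-50:u+50],(400,400),interpolation=cv2.INTER_CUBIC)
s=dict(np.load("t9.npz")); u,v=proj(s,[(.54,-.2355,.07)])[0].astype(int); i=s["img"][:,:,::-1]
b=cv2.resize(i[v-50:v+50,u-50:u+50],(400,400),interpolation=cv2.INTER_CUBIC)
cv2.imwrite("pics/c9.png",np.hstack([a,b]))
W=dict(np.load("w9.npz"))
print(blob(W,(.535,-.236,.116),.113,250,lambda i,P:(i[...,0]-i[...,2]>22)&(P[...,2]>.1)&(P[...,2]<.13)))
E
```

```text
t 21.85 tcp [ 0.5353 -0.2361  0.1044] jawyaw -80.5 zax [ 0. -0. -1.] F [-0.2  0.8 -4.5] w 0.0543 q [-0.08  0.33 -0.36  0.   -0.87  1.82]
[ 549.6 -234.4  133.7   54.5    9.5]
```

View pics/c9.png

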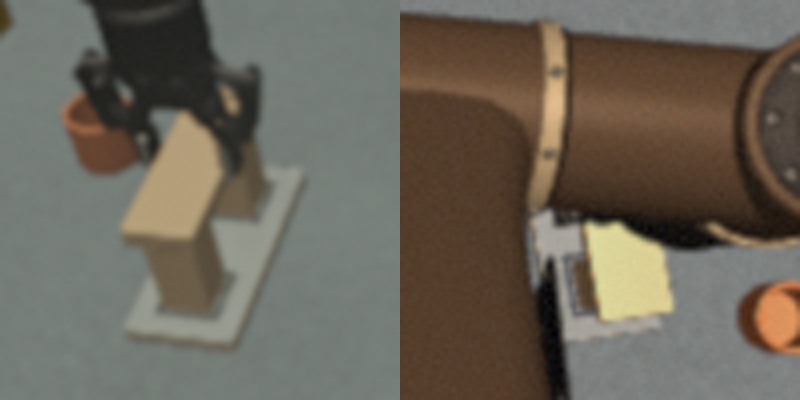

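View pics/w9.png

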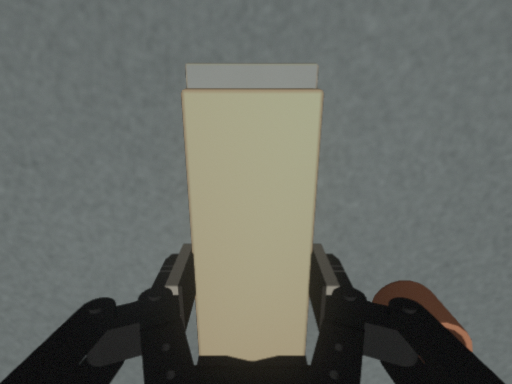

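The scene crop shows the shelf lined up over both props, a few mm above them. I lower it gently.

drive_tool(increments=[{"tx":0.001,"ty":0,"tz":-0.001,"ax":0,"ay":0,"az":0},{"tx":0.001,"ty":0,"tz":-0.002,"ax":0,"ay":0,"az":0},{"tx":0.001,"ty":0,"tz":-0.003,"ax":0,"ay":0,"az":0},{"tx":0.001,"ty":0,"tz":-0.004,"ax":0,"ay":0,"az":0},{"tx":0.001,"ty":0,"tz":-0.005,"ax":0,"ay":0,"az":0},{"tx":0.001,"ty":0,"tz":-0.0055,"ax":0,"ay":0,"az":0},{"tx":0.001,"ty":0,"tz":-0.006,"ax":0,"ay":0,"az":0},{"tx":0.001,"ty":0,"tz":-0.006,"ax":0,"ay":0,"az":0}])

```text
clock: 23.0
ee_pos: [0.5362, -0.2361, 0.0989]
orientation: [0.764, -0.646, 0.0, -0.0]
force: [-3.6, 0.9, 4.9]
grip_width: 0.0542
```

drive_tool(increments=[{"tx":0,"ty":0,"tz":-0.0005,"ax":0,"ay":0,"az":0},{"tx":0,"ty":0,"tz":-0.0005,"ax":0,"ay":0,"az":0},{"tx":0,"ty":0,"tz":0,"ax":0,"ay":0,"az":0},{"tx":0,"ty":0,"tz":0,"ax":0,"ay":0,"az":0},{"tx":0,"ty":0,"tz":0,"ax":0,"ay":0,"az":0},{"tx":0,"ty":0,"tz":0.005,"ax":0,"ay":0,"az":0},{"tx":0,"ty":0,"tz":0.025,"ax":0,"ay":0,"az":0},{"tx":0,"ty":0,"tz":0.055,"ax":0,"ay":0,"az":0}], gripper=1)

```text
clock: 24.0
ee_pos: [0.5357, -0.236, 0.1534]
orientation: [0.763, -0.646, -0.001, 0.001]
force: [0.5, -0.3, -0.6]
grip_width: 0.0856
```

drive_tool(increments=[{"tx":0,"ty":0,"tz":0.03,"ax":0,"ay":0,"az":0},{"tx":-0.005,"ty":-0.01,"tz":0.06,"ax":0,"ay":0,"az":0},{"tx":-0.02,"ty":-0.04,"tz":0.07,"ax":0,"ay":0,"az":0},{"tx":-0.04,"ty":-0.08,"tz":0.07,"ax":0,"ay":0,"az":0},{"tx":-0.06,"ty":-0.115,"tz":0.07,"ax":0,"ay":0,"az":0},{"tx":-0.077,"ty":-0.143,"tz":0.07,"ax":0,"ay":0,"az":0},{"tx":-0.082,"ty":-0.1515,"tz":0.07,"ax":0,"ay":0,"az":0},{"tx":-0.082,"ty":-0.1515,"tz":0.07,"ax":0,"ay":0,"az":0}])

```text
clock: 25.0
ee_pos: [0.454, -0.3878, 0.2235]
orientation: [0.763, -0.646, 0.0, -0.0]
force: [-0.9, 0.5, -0.4]
grip_width: 0.0853
```

```bash
python3 look.py wrist:w10 scene:s10 top:t10
python3 - <<'E'
from h import *
W=dict(np.load("w10.npz"));T=dict(np.load("t10.npz"));S=dict(np.load("s10.npz"))
c=lambda i,P:(P[...,2]>.048)&(P[...,2]<.07)&(i[...,0]>i[...,2]*1.3)
print("pot w",blob(W,(.454,-.3875,.055),.055,60,c))
sh=lambda i,P:(P[...,2]>.098)&(P[...,2]<.13)&(i[...,0]-i[...,2]>22)&(i[...,0]>150)
for n,s,r in(("t",T,40),("s",S,40),("w",W,150)):
    try: print("shelf",n,blob(s,(.535,-.237,.108),.108,r,sh))
    except Exception as e: print(n,e)
s=S; u,v=proj(s,[(.54,-.2355,.07)])[0].astype(int); i=s["img"][:,:,::-1]
cv2.imwrite("pics/c10.png",cv2.resize(i[v-50:v+50,u-50:u+50],(400,400),interpolation=cv2.INTER_CUBIC))
E
```

```text
t 25.0 tcp [ 0.454  -0.3878  0.2235] jawyaw -80.5 zax [ 0. -0. -1.] F [-0.9  0.5 -0.4] w 0.0853 q [-0.38  0.24 -0.19 -0.   -1.14  2.12]
pot w [ 451.  -389.3   56.5   56.5    9.5]
shelf t [ 535.8 -236.   169.6   55.2    9.4]
shelf s [ 534.8 -237.4  168.8   53.9    9.6]
shelf w [ 509.  -242.7  117.8   54.3    9.5]
```

View pics/c10.png

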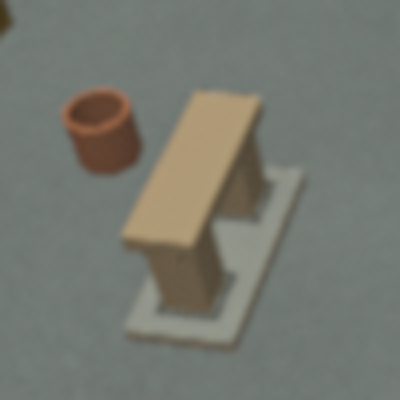

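View pics/w10.png

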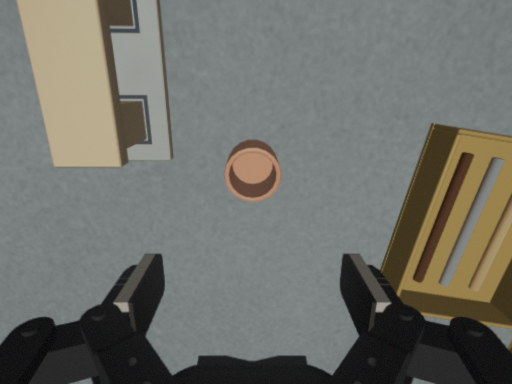

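The shelf lies flat and central at (0.535,-0.2365), yaw 9.5°. The pot is centred between the jaws at (253,174), so I descend on it.

drive_tool(increments=[{"tx":-0.0005,"ty":-0.0005,"tz":-0.04,"ax":0,"ay":0,"az":0},{"tx":-0.0005,"ty":-0.0005,"tz":-0.085,"ax":0,"ay":0,"az":0},{"tx":-0.0005,"ty":-0.0005,"tz":-0.125,"ax":0,"ay":0,"az":0},{"tx":-0.0005,"ty":-0.0005,"tz":-0.155,"ax":0,"ay":0,"az":0},{"tx":-0.0005,"ty":-0.0005,"tz":-0.175,"ax":0,"ay":0,"az":0},{"tx":-0.0005,"ty":-0.0005,"tz":-0.19,"ax":0,"ay":0,"az":0},{"tx":-0.0005,"ty":-0.0005,"tz":-0.1955,"ax":0,"ay":0,"az":0},{"tx":-0.0005,"ty":-0.0005,"tz":-0.1955,"ax":0,"ay":0,"az":0}])

```text
clock: 26.15
ee_pos: [0.454, -0.3879, 0.028]
orientation: [0.764, -0.646, 0.0, 0.0]
force: [0.6, -0.4, 0.3]
grip_width: 0.0856
```

drive_tool(increments=[{"tx":0,"ty":0,"tz":0,"ax":0,"ay":0,"az":0},{"tx":0,"ty":0,"tz":0,"ax":0,"ay":0,"az":0},{"tx":0,"ty":0,"tz":0,"ax":0,"ay":0,"az":0},{"tx":0,"ty":0,"tz":0,"ax":0,"ay":0,"az":0},{"tx":0,"ty":0,"tz":0,"ax":0,"ay":0,"az":0},{"tx":0,"ty":0,"tz":0,"ax":0,"ay":0,"az":0},{"tx":0,"ty":0,"tz":0,"ax":0,"ay":0,"az":0},{"tx":0,"ty":0,"tz":0,"ax":0,"ay":0,"az":0}], gripper=0, squeeze=40)

```text
clock: 27.15
ee_pos: [0.4543, -0.3884, 0.029]
orientation: [0.764, -0.646, 0.001, -0.0]
force: [0.0, 1.5, 5.7]
grip_width: 0.0571
```

drive_tool(increments=[{"tx":0,"ty":0,"tz":0.01,"ax":0,"ay":0,"az":0},{"tx":0,"ty":0,"tz":0.03,"ax":0,"ay":0,"az":0},{"tx":0,"ty":0,"tz":0.06,"ax":0,"ay":0,"az":0},{"tx":0,"ty":0,"tz":0.09,"ax":0,"ay":0,"az":0},{"tx":0,"ty":0,"tz":0.12,"ax":0,"ay":0,"az":0},{"tx":0,"ty":0,"tz":0.145,"ax":0,"ay":0,"az":0},{"tx":0,"ty":0,"tz":0.15,"ax":0,"ay":0,"az":0},{"tx":0,"ty":0,"tz":0.15,"ax":0,"ay":0,"az":0}])

```text
clock: 28.15
ee_pos: [0.4534, -0.3878, 0.1775]
orientation: [0.763, -0.646, -0.0, -0.0]
force: [-0.4, 0.5, -2.3]
grip_width: 0.057
```

```bash
python3 look.py wrist:w11 scene:s11
python3 - <<'E'
from h import *
s=dict(np.load("s11.npz")); u,v=proj(s,[(.454,-.388,.178)])[0].astype(int); i=s["img"][:,:,::-1]
cv2.imwrite("pics/c11.png",cv2.resize(i[v-50:v+50,u-50:u+50],(400,400),interpolation=cv2.INTER_CUBIC))
E
```

```text
t 28.15 tcp [ 0.4534 -0.3878  0.1775] jawyaw -80.5 zax [ 0.  0. -1.] F [-0.4  0.5 -2.3] w 0.057 q [-0.38  0.28 -0.25 -0.   -1.04  2.12]
```

View pics/c11.png

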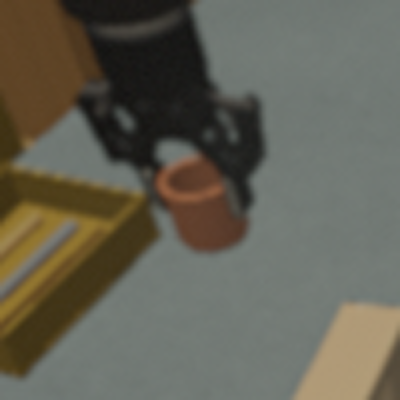

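View pics/w11.png

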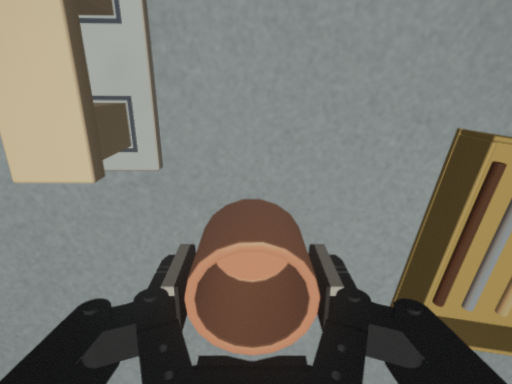

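The pot is held upright and centred. I carry it over the shelf middle.

drive_tool(increments=[{"tx":0.005,"ty":0.01,"tz":0,"ax":0,"ay":0,"az":0},{"tx":0.016,"ty":0.03,"tz":0,"ax":0,"ay":0,"az":0},{"tx":0.032,"ty":0.06,"tz":0,"ax":0,"ay":0,"az":0},{"tx":0.05,"ty":0.092,"tz":0,"ax":0,"ay":0,"az":0},{"tx":0.066,"ty":0.122,"tz":0,"ax":0,"ay":0,"az":0},{"tx":0.077,"ty":0.143,"tz":0,"ax":0,"ay":0,"az":0},{"tx":0.081,"ty":0.151,"tz":0,"ax":0,"ay":0,"az":0},{"tx":0.081,"ty":0.151,"tz":0,"ax":0,"ay":0,"az":0}])

```text
clock: 29.25
ee_pos: [0.5347, -0.2365, 0.1774]
orientation: [0.764, -0.645, -0.0, 0.0]
force: [0.7, -0.9, -1.4]
grip_width: 0.057
```

drive_tool(increments=[{"tx":0,"ty":0,"tz":-0.007,"ax":0,"ay":0,"az":0},{"tx":0,"ty":0,"tz":-0.015,"ax":0,"ay":0,"az":0},{"tx":0,"ty":0,"tz":-0.023,"ax":0,"ay":0,"az":0},{"tx":0,"ty":0,"tz":-0.029,"ax":0,"ay":0,"az":0},{"tx":0,"ty":0,"tz":-0.034,"ax":0,"ay":0,"az":0},{"tx":0,"ty":0,"tz":-0.037,"ax":0,"ay":0,"az":0},{"tx":0,"ty":0,"tz":-0.038,"ax":0,"ay":0,"az":0},{"tx":0,"ty":0,"tz":-0.038,"ax":0,"ay":0,"az":0}])

```text
clock: 30.25
ee_pos: [0.5348, -0.237, 0.1399]
orientation: [0.764, -0.646, 0.0, -0.0]
force: [0.9, 0.1, -1.5]
grip_width: 0.0568
```

```bash
python3 look.py scene:s12
python3 - <<'E'
from h import *
s=dict(np.load("s12.npz")); u,v=proj(s,[(.54,-.236,.1)])[0].astype(int); i=s["img"][:,:,::-1]
cv2.imwrite("pics/c12.png",cv2.resize(i[v-50:v+50,u-50:u+50],(400,400),interpolation=cv2.INTER_CUBIC))
E
```

```text
t 30.25 tcp [ 0.5348 -0.237   0.1399] jawyaw -80.4 zax [ 0. -0. -1.] F [ 0.9  0.1 -1.5] w 0.0568 q [-0.08  0.3  -0.32  0.   -0.95  1.82]
```

View pics/c12.png

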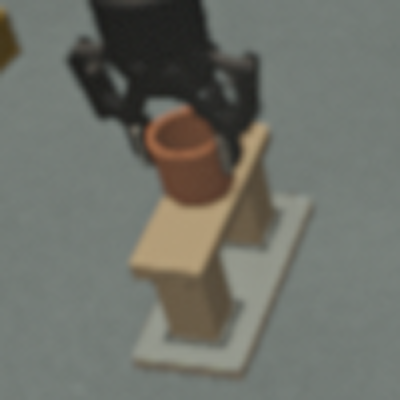

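drive_tool(increments=[{"tx":0,"ty":0,"tz":-0.001,"ax":0,"ay":0,"az":0},{"tx":0,"ty":0,"tz":-0.002,"ax":0,"ay":0,"az":0},{"tx":0,"ty":0,"tz":-0.0025,"ax":0,"ay":0,"az":0},{"tx":0,"ty":0,"tz":-0.003,"ax":0,"ay":0,"az":0},{"tx":0,"ty":0,"tz":-0.0035,"ax":0,"ay":0,"az":0},{"tx":0,"ty":0,"tz":-0.0035,"ax":0,"ay":0,"az":0},{"tx":0,"ty":0,"tz":-0.0035,"ax":0,"ay":0,"az":0},{"tx":0,"ty":0,"tz":-0.0035,"ax":0,"ay":0,"az":0}])

```text
clock: 31.3
ee_pos: [0.5347, -0.2371, 0.137]
orientation: [0.764, -0.646, 0.0, -0.0]
force: [-2.9, 1.6, 6.6]
grip_width: 0.0571
```

Contact again (−1.5 N to +6.6 N). I release and rise.

drive_tool(increments=[{"tx":0,"ty":0,"tz":0,"ax":0,"ay":0,"az":0},{"tx":0,"ty":0,"tz":0,"ax":0,"ay":0,"az":0},{"tx":0,"ty":0,"tz":0,"ax":0,"ay":0,"az":0},{"tx":0,"ty":0,"tz":0.001,"ax":0,"ay":0,"az":0},{"tx":0,"ty":0,"tz":0.001,"ax":0,"ay":0,"az":0},{"tx":0,"ty":0,"tz":0.005,"ax":0,"ay":0,"az":0},{"tx":0,"ty":0,"tz":0.025,"ax":0,"ay":0,"az":0},{"tx":0,"ty":0,"tz":0.055,"ax":0,"ay":0,"az":0}], gripper=1)

```text
clock: 32.3
ee_pos: [0.5342, -0.2369, 0.1913]
orientation: [0.763, -0.646, -0.001, 0.0]
force: [0.9, -0.1, 1.0]
grip_width: 0.086
```

drive_tool(increments=[{"tx":0,"ty":0,"tz":0.04,"ax":0,"ay":0,"az":0},{"tx":0,"ty":0.01,"tz":0.06,"ax":0,"ay":0,"az":-2},{"tx":0,"ty":0.04,"tz":0.065,"ax":0,"ay":0,"az":-5},{"tx":0,"ty":0.08,"tz":0.065,"ax":0,"ay":0,"az":-10},{"tx":0,"ty":0.13,"tz":0.065,"ax":0,"ay":0,"az":-15},{"tx":0,"ty":0.18,"tz":0.065,"ax":0,"ay":0,"az":-20},{"tx":0,"ty":0.23,"tz":0.065,"ax":0,"ay":0,"az":-25},{"tx":0,"ty":0.28,"tz":0.065,"ax":0,"ay":0,"az":-30}])

```text
clock: 33.3
ee_pos: [0.5345, 0.0446, 0.2568]
orientation: [-0.569, 0.822, -0.0, 0.0]
force: [-0.2, -0.0, -0.5]
grip_width: 0.0855
```

```bash
python3 look.py scene:s13 top:t13
python3 - <<'E'
from h import *
T=dict(np.load("t13.npz"));S=dict(np.load("s13.npz"))
f=lambda i,P:(P[...,2]>.157)&(P[...,2]<.18)
for n,s in(("t",T),("s",S)): 
    try: print("pot",n,blob(s,(.535,-.2365,.163),.163,16,f))
    except Exception as e: print(n,e)
u,v=proj(S,[(.54,-.236,.1)])[0].astype(int); i=S["img"][:,:,::-1]
cv2.imwrite("pics/c13.png",cv2.resize(i[v-50:v+50,u-50:u+50],(400,400),interpolation=cv2.INTER_CUBIC))
E
```

```text
t 33.3 tcp [0.5345 0.0446 0.2568] jawyaw -110.6 zax [ 0.001  0.    -1.   ] F [-0.2 -0.  -0.5] w 0.0855 q [ 0.45  0.12 -0.27  0.   -1.19  0.76]
pot t [ 532.3 -236.6   54.8   55.8   89.2]
pot s [ 535.2 -236.9   62.9   54.7   39.5]
```

View pics/c13.png

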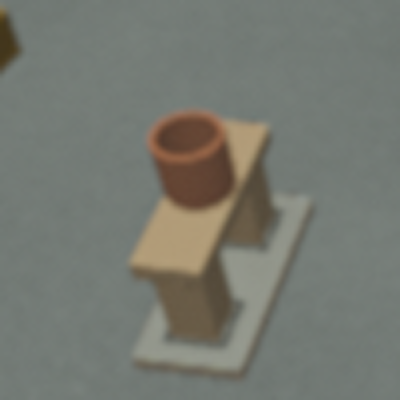

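View pics/t13.png

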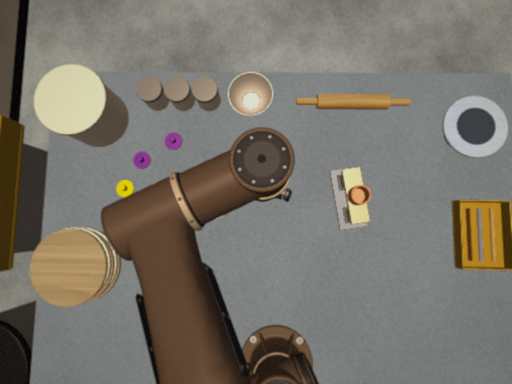

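The pot is upright on the shelf middle at about (0.534,-0.237). Next is the orange lid at top-view pixel (157,191), about (0.551,0.405).

drive_tool(increments=[{"tx":0.003,"ty":0.04,"tz":0,"ax":0,"ay":0,"az":0},{"tx":0.006,"ty":0.095,"tz":0,"ax":0,"ay":0,"az":0},{"tx":0.009,"ty":0.15,"tz":0,"ax":0,"ay":0,"az":0},{"tx":0.012,"ty":0.205,"tz":0,"ax":0,"ay":0,"az":0},{"tx":0.014,"ty":0.26,"tz":-0.01,"ax":0,"ay":0,"az":0},{"tx":0.016,"ty":0.31,"tz":-0.02,"ax":0,"ay":0,"az":0},{"tx":0.0165,"ty":0.35,"tz":-0.03,"ax":0,"ay":0,"az":0},{"tx":0.0165,"ty":0.361,"tz":-0.04,"ax":0,"ay":0,"az":0}], gripper=0.6)

```text
clock: 34.4
ee_pos: [0.5512, 0.4057, 0.2153]
orientation: [-0.571, 0.821, -0.0, -0.0]
force: [0.1, -0.3, 0.4]
grip_width: 0.0516
```

```bash
python3 look.py wrist:w14
python3 - <<'E'
from h import *
W=dict(np.load("w14.npz"))
print("flange",blob(W,(.551,.405,.012),.012,60,lambda i,P:(i[...,0]-i[...,2]>50)&(i[...,1]<i[...,0]*.8)&(P[...,2]<.03)))
print("knob",blob(W,(.551,.405,.036),.036,40,lambda i,P:(P[...,2]>.031)&(P[...,2]<.05)))
E
```

```text
t 34.4 tcp [0.5512 0.4057 0.2153] jawyaw -110.3 zax [-0.    -0.001 -1.   ] F [ 0.1 -0.3  0.4] w 0.0516 q [ 0.92  0.39  0.    0.   -1.18  0.3 ]
flange [547.4 405.8  57.2  54.8  72.4]
knob [549.  405.1  17.7  17.2  69.6]
```

View pics/w14.png

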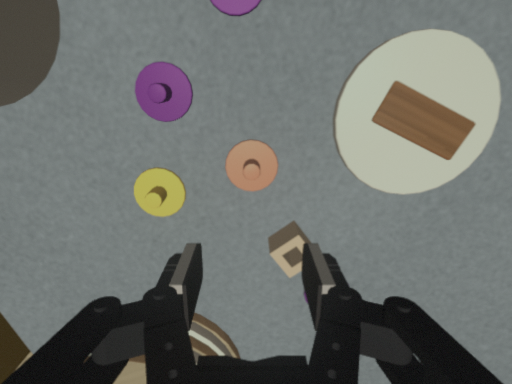

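The crop confirms it: the orange lid at (252,166) is centred between the jaws, with yellow at (159,192) and purple at (163,92) clear. I descend to the knob.

drive_tool(increments=[{"tx":-0.001,"ty":0,"tz":-0.04,"ax":0,"ay":0,"az":0},{"tx":-0.001,"ty":0,"tz":-0.085,"ax":0,"ay":0,"az":0},{"tx":-0.001,"ty":0,"tz":-0.125,"ax":0,"ay":0,"az":0},{"tx":-0.001,"ty":0,"tz":-0.155,"ax":0,"ay":0,"az":0},{"tx":-0.001,"ty":0,"tz":-0.175,"ax":0,"ay":0,"az":0},{"tx":-0.001,"ty":0,"tz":-0.187,"ax":0,"ay":0,"az":0},{"tx":-0.001,"ty":0,"tz":-0.192,"ax":0,"ay":0,"az":0},{"tx":-0.001,"ty":0,"tz":-0.192,"ax":0,"ay":0,"az":0}])

```text
clock: 35.45
ee_pos: [0.5505, 0.4039, 0.0248]
orientation: [-0.57, 0.821, 0.0, 0.0]
force: [0.4, -0.3, 1.1]
grip_width: 0.0513
```

drive_tool(increments=[{"tx":0,"ty":0,"tz":0,"ax":0,"ay":0,"az":0},{"tx":0,"ty":0,"tz":0,"ax":0,"ay":0,"az":0},{"tx":0,"ty":0,"tz":0,"ax":0,"ay":0,"az":0},{"tx":0,"ty":0,"tz":0,"ax":0,"ay":0,"az":0},{"tx":0,"ty":0,"tz":0,"ax":0,"ay":0,"az":0},{"tx":0,"ty":0,"tz":0,"ax":0,"ay":0,"az":0},{"tx":0,"ty":0,"tz":0,"ax":0,"ay":0,"az":0},{"tx":0,"ty":0,"tz":0,"ax":0,"ay":0,"az":0}], gripper=0, squeeze=30)

```text
clock: 36.45
ee_pos: [0.5506, 0.4044, 0.0253]
orientation: [-0.57, 0.821, 0.0, 0.001]
force: [-0.7, 0.2, 5.8]
grip_width: 0.0177
```

drive_tool(increments=[{"tx":0,"ty":0,"tz":0.005,"ax":0,"ay":0,"az":0},{"tx":0,"ty":0,"tz":0.025,"ax":0,"ay":0,"az":0},{"tx":0,"ty":0,"tz":0.06,"ax":0,"ay":0,"az":0},{"tx":0,"ty":0,"tz":0.1,"ax":0,"ay":0,"az":0},{"tx":0,"ty":0,"tz":0.14,"ax":0,"ay":0,"az":0},{"tx":0,"ty":0,"tz":0.18,"ax":0,"ay":0,"az":0},{"tx":0,"ty":0,"tz":0.205,"ax":0,"ay":0,"az":0},{"tx":0,"ty":0,"tz":0.21,"ax":0,"ay":0,"az":0}])

```text
clock: 37.45
ee_pos: [0.5506, 0.4044, 0.2364]
orientation: [-0.57, 0.821, 0.0, 0.002]
force: [0.3, -0.6, -0.9]
grip_width: 0.0176
```

```bash
python3 look.py wrist:w15 scene:s15
python3 - <<'E'
from h import *
W=dict(np.load("w15.npz")); P=cloud(W)
u,v=proj(W,[(.5505,.4057,.222)])[0]; print(u,v)
m=(W["img"][...,0].astype(int)-W["img"][...,2]>40)&(P[...,2]>.18)&(P[...,2]<.25)
q=P[m]; print(len(q),q.min(0),q.max(0)); z=q[q[:,2]<np.median(q[:,2])+.004]
A=np.c_[z[:,:2]-[.55,.4055],np.ones(len(z))]; print(np.linalg.lstsq(A,z[:,2],rcond=None)[0])
E
```

```text
t 37.45 tcp [0.5506 0.4044 0.2364] jawyaw -110.5 zax [ 0.002  0.002 -1.   ] F [ 0.3 -0.6 -0.9] w 0.0176 q [ 0.92  0.37  0.02  0.   -1.22  0.3 ]
247.13426988351702 249.74181190693838
5821 [0.51816385 0.37446079 0.21841561] [0.57747988 0.4334484  0.2495442 ]
[-0.00548677  0.00539579  0.2212069 ]
```

View pics/w15.png

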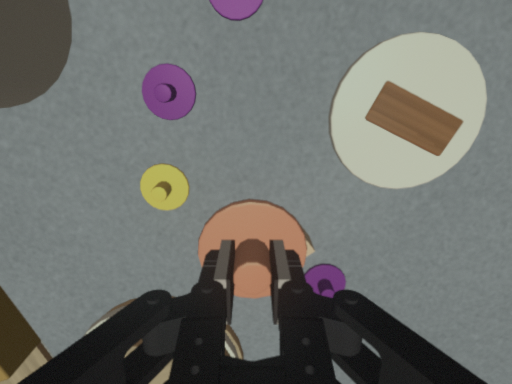

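View pics/s15.png

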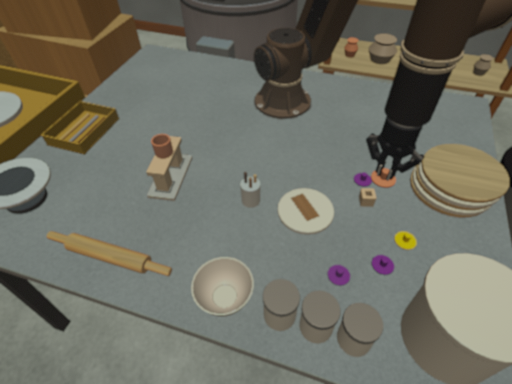

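The lid is held level (about 0.007 rad) by the knob, and the scene shows the short prop, tin and stack undisturbed. I carry it over the tin at height to the pot.

drive_tool(increments=[{"tx":0,"ty":-0.02,"tz":0,"ax":0,"ay":0,"az":0},{"tx":0,"ty":-0.055,"tz":0,"ax":0,"ay":0,"az":0},{"tx":-0.002,"ty":-0.1,"tz":0,"ax":0,"ay":0,"az":0},{"tx":-0.004,"ty":-0.145,"tz":0,"ax":0,"ay":0,"az":0},{"tx":-0.006,"ty":-0.19,"tz":0,"ax":0,"ay":0,"az":0},{"tx":-0.008,"ty":-0.235,"tz":0,"ax":0,"ay":0,"az":0},{"tx":-0.01,"ty":-0.28,"tz":0,"ax":0,"ay":0,"az":0},{"tx":-0.012,"ty":-0.325,"tz":0,"ax":0,"ay":0,"az":0}])

```text
clock: 38.55
ee_pos: [0.537, 0.0766, 0.2331]
orientation: [-0.57, 0.822, 0.0, -0.001]
force: [1.7, -0.4, -1.3]
grip_width: 0.0174
```

drive_tool(increments=[{"tx":-0.001,"ty":-0.045,"tz":0,"ax":0,"ay":0,"az":0},{"tx":-0.002,"ty":-0.09,"tz":0,"ax":0,"ay":0,"az":0},{"tx":-0.003,"ty":-0.135,"tz":0,"ax":0,"ay":0,"az":0},{"tx":-0.004,"ty":-0.18,"tz":0,"ax":0,"ay":0,"az":0},{"tx":-0.004,"ty":-0.225,"tz":0,"ax":0,"ay":0,"az":0},{"tx":-0.004,"ty":-0.265,"tz":0,"ax":0,"ay":0,"az":0},{"tx":-0.004,"ty":-0.295,"tz":0,"ax":0,"ay":0,"az":0},{"tx":-0.004,"ty":-0.316,"tz":0,"ax":0,"ay":0,"az":0}])

```text
clock: 39.55
ee_pos: [0.5326, -0.2388, 0.2328]
orientation: [-0.57, 0.822, 0.001, -0.001]
force: [-0.1, -0.0, 0.3]
grip_width: 0.0178
```

drive_tool(increments=[{"tx":0,"ty":0,"tz":0,"ax":0,"ay":0,"az":0},{"tx":0,"ty":0,"tz":-0.008,"ax":0,"ay":0,"az":0},{"tx":0,"ty":0,"tz":-0.016,"ax":0,"ay":0,"az":0},{"tx":0,"ty":0,"tz":-0.024,"ax":0,"ay":0,"az":0},{"tx":0,"ty":0,"tz":-0.03,"ax":0,"ay":0,"az":0},{"tx":0,"ty":0,"tz":-0.036,"ax":0,"ay":0,"az":0},{"tx":0,"ty":0,"tz":-0.038,"ax":0,"ay":0,"az":0},{"tx":0,"ty":0,"tz":-0.038,"ax":0,"ay":0,"az":0}])

```text
clock: 40.55
ee_pos: [0.5343, -0.2371, 0.1963]
orientation: [-0.57, 0.821, 0.0, -0.0]
force: [0.1, -0.6, -0.5]
grip_width: 0.0175
```

```bash
python3 look.py wrist:w16 scene:s16
python3 - <<'E'
from h import *
S=dict(np.load("s16.npz"))
u,v=proj(S,[(.54,-.236,.13)])[0].astype(int); i=S["img"][:,:,::-1]
a=cv2.resize(i[v-45:v+45,u-45:u+45],(450,450),interpolation=cv2.INTER_CUBIC)
cv2.imwrite("pics/c16.png",a)
E
```

```text
t 40.55 tcp [ 0.5343 -0.2371  0.1963] jawyaw -110.5 zax [-0. -0. -1.] F [ 0.1 -0.6 -0.5] w 0.0175 q [-0.08  0.24 -0.25  0.   -1.07  1.3 ]
```

View pics/c16.png

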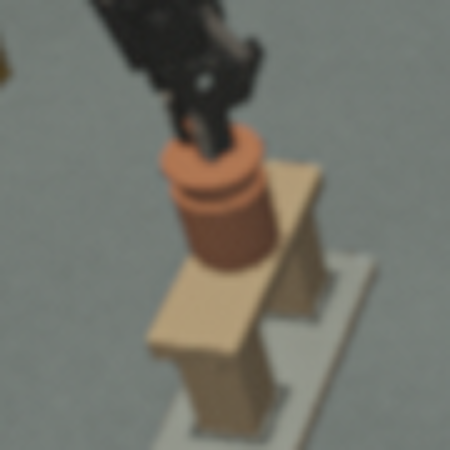

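View pics/w16.png

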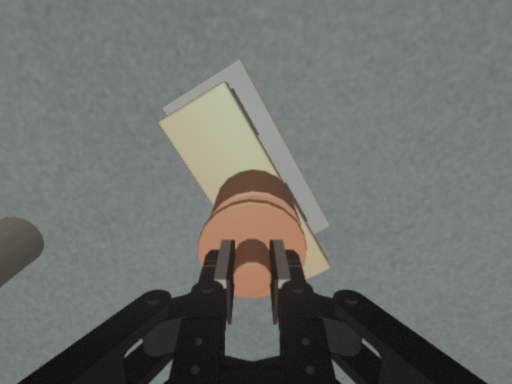

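The lid is lined up over the mouth in both views, with its boss about 8 mm above the rim. I lower it slowly.

drive_tool(increments=[{"tx":0,"ty":0,"tz":-0.003,"ax":0,"ay":0,"az":0},{"tx":0,"ty":0,"tz":-0.006,"ax":0,"ay":0,"az":0},{"tx":0,"ty":0,"tz":-0.008,"ax":0,"ay":0,"az":0},{"tx":0,"ty":0,"tz":-0.01,"ax":0,"ay":0,"az":0},{"tx":0,"ty":0,"tz":-0.0115,"ax":0,"ay":0,"az":0},{"tx":0,"ty":0,"tz":-0.0125,"ax":0,"ay":0,"az":0},{"tx":0,"ty":0,"tz":-0.013,"ax":0,"ay":0,"az":0},{"tx":0,"ty":0,"tz":-0.013,"ax":0,"ay":0,"az":0}])

```text
clock: 41.65
ee_pos: [0.5342, -0.237, 0.1833]
orientation: [-0.57, 0.821, -0.0, 0.0]
force: [-0.2, -0.5, 0.1]
grip_width: 0.0176
```

drive_tool(increments=[{"tx":0,"ty":0,"tz":-0.0005,"ax":0,"ay":0,"az":0},{"tx":0,"ty":0,"tz":-0.0005,"ax":0,"ay":0,"az":0},{"tx":0,"ty":0,"tz":-0.001,"ax":0,"ay":0,"az":0},{"tx":0,"ty":0,"tz":-0.001,"ax":0,"ay":0,"az":0},{"tx":0,"ty":0,"tz":-0.0015,"ax":0,"ay":0,"az":0},{"tx":0,"ty":0,"tz":-0.0015,"ax":0,"ay":0,"az":0},{"tx":0,"ty":0,"tz":-0.0015,"ax":0,"ay":0,"az":0},{"tx":0,"ty":0,"tz":-0.0015,"ax":0,"ay":0,"az":0}])

```text
clock: 42.65
ee_pos: [0.5344, -0.2371, 0.1822]
orientation: [-0.57, 0.821, -0.0, 0.0]
force: [-0.9, 0.4, 5.8]
grip_width: 0.0177
```

```bash
python3 look.py scene:s17
python3 - <<'E'
from h import *
S=dict(np.load("s17.npz"))
u,v=proj(S,[(.54,-.236,.13)])[0].astype(int); i=S["img"][:,:,::-1]
cv2.imwrite("pics/c17.png",cv2.resize(i[v-45:v+45,u-45:u+45],(450,450),interpolation=cv2.INTER_CUBIC))
E
```

```text
t 42.65 tcp [ 0.5344 -0.2371  0.1822] jawyaw -110.4 zax [ 0. -0. -1.] F [-0.9  0.4  5.8] w 0.0177 q [-0.08  0.25 -0.27  0.   -1.04  1.3 ]
```

View pics/c17.png

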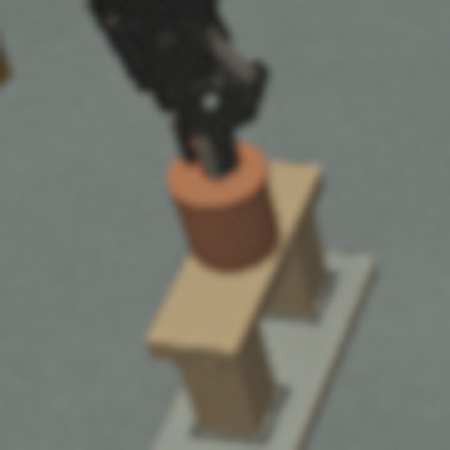

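It is seated: contact came at TCP z 0.1822, against 0.1823 expected, with 5.8 N. I release and rise.

drive_tool(increments=[{"tx":0,"ty":0,"tz":0.0005,"ax":0,"ay":0,"az":0},{"tx":0,"ty":0,"tz":0.0005,"ax":0,"ay":0,"az":0},{"tx":0,"ty":0,"tz":0.0005,"ax":0,"ay":0,"az":0},{"tx":0,"ty":0,"tz":0.0005,"ax":0,"ay":0,"az":0},{"tx":0,"ty":0,"tz":0.0005,"ax":0,"ay":0,"az":0},{"tx":0,"ty":0,"tz":0.006,"ax":0,"ay":0,"az":0},{"tx":0,"ty":0,"tz":0.025,"ax":0,"ay":0,"az":0},{"tx":0,"ty":0,"tz":0.06,"ax":0,"ay":0,"az":0}], gripper=0.6)

```text
clock: 43.7
ee_pos: [0.5335, -0.2369, 0.2416]
orientation: [-0.57, 0.821, 0.001, -0.001]
force: [0.7, 0.1, -0.5]
grip_width: 0.0514
```

drive_tool(increments=[{"tx":0,"ty":0,"tz":0.03,"ax":0,"ay":0,"az":0},{"tx":0,"ty":0.02,"tz":0.05,"ax":0,"ay":0,"az":0},{"tx":0,"ty":0.06,"tz":0.05,"ax":0,"ay":0,"az":0},{"tx":0,"ty":0.11,"tz":0.05,"ax":0,"ay":0,"az":0},{"tx":0,"ty":0.16,"tz":0.05,"ax":0,"ay":0,"az":0},{"tx":0,"ty":0.2,"tz":0.05,"ax":0,"ay":0,"az":0},{"tx":0,"ty":0.22,"tz":0.05,"ax":0,"ay":0,"az":0},{"tx":0,"ty":0.22,"tz":0.05,"ax":0,"ay":0,"az":0}])

```text
clock: 44.7
ee_pos: [0.5343, -0.0158, 0.2923]
orientation: [-0.571, 0.821, -0.0, 0.0]
force: [-0.4, 0.3, 0.2]
grip_width: 0.0515
```

```bash
python3 look.py scene:s18 top:t18
python3 - <<'E'
from h import *
T=dict(np.load("t18.npz"));S=dict(np.load("s18.npz"));T0=dict(np.load("top0.npz"));S0=dict(np.load("scene0.npz"))
for n,s in(("t",T),("s",S)):
  for k,X,zt,f in(("flange",(.534,-.237,.169),.169,lambda i,P:(P[...,2]>.163)&(P[...,2]<.18)&(i[...,0]-i[...,2]>40)),("knob",(.534,-.237,.193),.193,lambda i,P:(P[...,2]>.187)&(P[...,2]<.21)),("shelf",(.535,-.237,.108),.108,lambda i,P:(P[...,2]>.098)&(P[...,2]<.13)&(i[...,0]>150))):
    try: print(n,k,blob(s,X,zt,40 if k=="shelf" else 16,f))
    except Exception as e: print(n,k,e)
P=cloud(T); u,v=proj(T,[(.534,-.237,.169)])[0].astype(int); print(P[v-9:v+10:3,u-9:u+10:3,2].round(3))
for k,X,zt in(("short",(.442,.395,.04),.04),("tin",(.547,.052,.08),.08)):
  for n,s in(("t0",T0),("t",T),("s0",S0),("s",S)):
    try: print(k,n,blob(s,X,zt,14,lambda i,P:(P[...,2]>zt-.008)&(P[...,2]<zt+.01)))
    except Exception as e: print(k,n,e)
u,v=proj(S,[(.54,-.236,.1)])[0].astype(int); i=S["img"][:,:,::-1]
cv2.imwrite("pics/c18.png",cv2.resize(i[v-50:v+50,u-50:u+50],(450,450),interpolation=cv2.INTER_CUBIC))
E
```

```text
t 44.7 tcp [ 0.5343 -0.0158  0.2923] jawyaw -110.3 zax [ 0.001  0.    -1.   ] F [-0.4  0.3  0.2] w 0.0515 q [ 0.34  0.09 -0.21  0.   -1.26  0.88]
t flange [ 533.2 -236.4   57.3   58.2   89.2]
t knob [ 533.  -234.9   15.7   18.2   45.2]
t shelf [ 486.4 -244.    69.6   55.3    9.2]
s flange [ 536.3 -235.4   58.1   57.4   41. ]
s knob [ 535.2 -235.6   23.7   17.    45.6]
s shelf [ 583.2 -229.6   71.2   54.7   10.1]
[[ 0.113  0.106  0.168  0.168 -0.002 -0.     0.003]
 [ 0.108  0.173  0.167  0.171  0.17   0.171 -0.007]
 [ 0.172  0.171  0.171  0.168  0.195  0.168  0.172]
 [ 0.166  0.169  0.173  0.19   0.193  0.169  0.171]
 [ 0.167  0.171  0.17   0.184  0.19   0.169  0.169]
 [ 0.166  0.168  0.17   0.167  0.171  0.172 -0.003]
 [ 0.136  0.166  0.17   0.168  0.165  0.169 -0.001]]
short t0 [441.9 393.7  40.2  42.7  16.7]
short t max() iterable argument is empty
short s0 [442.8 395.1  48.5  42.3  16.7]
short s [442.9 394.8  48.6  43.   16.7]
tin t0 [548.6  52.   54.1  53.9   0.7]
tin t max() iterable argument is empty
tin s0 [549.9  50.6  64.8  57.1  18.5]
tin s [549.9  50.6  64.8  57.1  18.5]
```

View pics/c18.png

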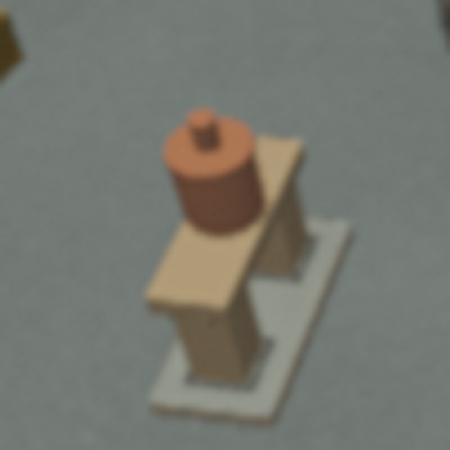

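View pics/s18.png

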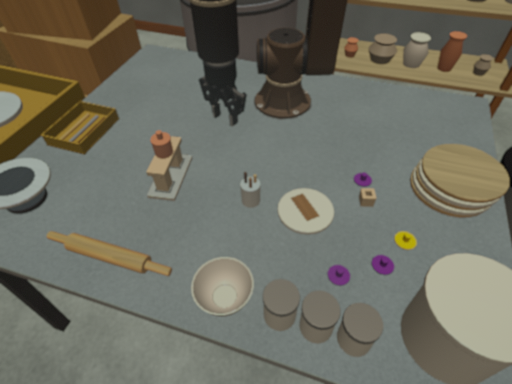

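The stack stands complete, with the lid flange level at z about 0.169 m and centred within about 2 mm. The short prop and tin read the same as at the start in the scene view, and the gripper is clear. I hand the job in.

```bash
python3 -c "
from bench import bot
print(bot.job_done()); print(bot.state()['clock'])"
```

```text
the job is handed in; nothing more can be done
None
the job is handed in; nothing more can be done
```

The kiln tier is built and handed in at about 45 s of the 147 s allowed. I stood the two tall props on the two marks, then laid the shelf, the pot and the orange clay lid on top, in that order.

**Last checks:**
- **Props:** the top view put both within about 2 mm of their marks before the shelf went on. The final scene picture shows them upright with the shelf flat across them.
- **Shelf:** measured right after placing, it was within about 1 mm of the slab centre and at the slab's angle of 9.5°. In the last pictures the pot hides its middle, so I did not measure it whole again.
- **Pot and lid:** the pot was within about 3 mm of the shelf centre. The lid's flange sits at z ≈ 0.169 m, the height expected for a seated lid, and within about 2 mm of the pot's axis.
- **Short prop and tin:** the scene view shows shifts of 0.3 mm or less. The last top view could not confirm this because the arm was in the way.

**Disagreement:** the wrist camera read about 2 mm low in x against the other two cameras. That is within the stated calibration error, so I averaged the readings.

The first two move calls were refused as invalid input; the move was accepted once every row gave all six numbers. Nothing moved during the refusals.

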